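Load, latch and start the bar-tool sanitiser

ROBOT

A 7-joint arm with a two-finger parallel gripper is mounted at the origin on the work surface. World frame = base frame: x ahead of the robot, y to its left, z up, the work surface at z = 0. Lengths are in m, angles in rad, forces in N, time in s.
With the tool pointing down it reaches from about 0.425 to 0.925 m from the base axis. Payload 6.8 kg.
Tool frame: the origin (TCP) lies at the very end of the fingers, on their centre line; the grasp point (between the pads) lies 19 mm behind it; z points along the fingers, y is the line along which they close (so a half turn about z gives the same grasp; the last joint's range is limited). The gripper opens to 85 mm and grips with 20 to 120 N. Pads are 22 mm wide; open, the fingers measure 114 mm over their backs; the gripper's body (76 mm by 85 mm) begins 54 mm behind the grasp point. The pads swing forward as they close: fully open they stand 13 mm farther back than shut.
Start: joints at [-1.299, 0.477, 0.022, 1.555, -0.011, 1.109, -0.083], TCP at [0.25, 0.627, 0.231] pointing down, gripper open.
Joint ranges: [-2.96, 2.96], [-0.34, 2.1], [-1.41, 1.46], [0.24, 2.44], [-1.37, 4.51], [0.17, 1.92], [-2.96, 2.96]. Speed limits (rad/s): [2.39, 2.39, 3.14, 3.14, 3.14, 3.14, 3.14].

INTERFACE

Orientations are given as a unit quaternion [w, x, y, z].
In Python, from station import telemetry, viewer, job, search_frame, cut_out gives the robot as it stands. The module is installed in compiled form; this text tells all that it offers.
- The arm moves only by the shell command python3 -m crank 'ROWS' [FORCE]. ROWS is JSON, a list of rows, each an object with "delta_rot": the turn, a rotation vector about the tool's x, y, z in degrees, a list of three; "xyz": the shift along the tool's x, y, z in m, a list of three; "fingers": the gripper command: -1 is fully open, 1 is shut, values between are in proportion. In form: [{"delta_rot": [ax, ay, az], "xyz": [dx, dy, dz], "fingers": fingers}, ...]. A call has 1 to 10 rows; each row is the pose to reach, as a shift and turn from the pose commanded when the call began, along the tool's axes at that moment; what a row does not reach only later rows make up. A row lasts 1/10 s, in which the tool goes at most 50 mm and 8.59 degrees, less where a joint would pass 70% of its speed; a pose out of reach is approached as far as the arm can. A call with a gripper value outside its range is refused whole. The fingers move at their own pace and stop on an object; FORCE is the grip in N (left out, the last holds). Time passes only in rows, so rows that repeat a pose let the fingers close. It gives the time, the measured TCP pose, the force, the opening and the grip force at its end, in the units of the state.
- telemetry.get_obs(): the state, without advancing time (a new reading comes with each control period).
- viewer.read_camera(name): name is "scene" or "top" or "wrist"; returns a dict with "img" (480x640x3 uint8, red, green, blue), "fx", "fy", "cx", "cy" (pixels), "origin" and "rotation" of the camera in the world. Camera axes: x right, y up, looking along -z (the intrinsics and any distortion apply to the point x, -y, -z); pixel columns grow to the right and rows downward; lengths in m; the calibration is good to about 2 mm. A picture is of the moment at which its call begins. There is no depth.
- job.hand_in(): hands the job in; it is judged then, once.
Trained networks look in the newest picture that a camera, given by its name, has taken for a name from the list of things; names that differ only in an ending like _2 or _b are one class to them, and where a whole thing is asked for, a point or a joint stands for the part that bears it (a point fixed in the world has none). Each returns a list of dicts, best first, with "score" (0 to 1); they miss things now and then, are a little off and sometimes report something else, mostly with a low value. They report only what shows in the picture. A call takes as long as a camera call. They do not tell look-alikes from the thing itself.
- search_frame(camera, thing): "pixel" ([column, row] in pixels, amid what is visible of it).
- cut_out(camera, thing): "pixels" (480x640 bool, what is visible of it) and "pixel" ([column, row] in pixels, amid what is visible of it).
The state is a dict: "t": time; "q": joint angles; "joint_vel": joint speeds; "joint_torque": joint torques, N m; "eef_pos": TCP position; "tool_rot": TCP orientation; "contact_force": force on the tool from outside, world axes, zero at the start; "torque": the same for the moment, N m; "gripper_width": opening from 0.0 (shut) to 1.0 (fully open); "grasp_force": force on a finger pad.
Only numpy, scipy, OpenCV 4.12 (cv2) and the standard library are available. Lean on these libraries where they do the work, as an engineer would, in place of code of your own. Each camera call takes 0.05 s, during which the arm holds its last target. There are 200 camera calls.

TASK

Put every corkscrew, wine pourer and fish bottle opener from the maple tray into the red sanitiser box, lower its lid gently without letting it slam, and turn the turnbutton square over the lid's edge to secure it. Then push the black safety knob in, turn it anticlockwise past its stop to the green dot and let it spring back out. Leave the big can opener and the sugar jar where they are.

Things in the scene. Friction and masses are not known exactly. Their poses are not given: they have to be found in the camera images.
- box_floor (a point): Centre of the inner floor of the fixed red sanitiser box. Box axes: +x to the lid's hinge (about world -y), -x to the white control deck, y along its width, z up. Inside 170 (x) by 240 mm (y), 44 mm deep, walls 6 mm. Rim and deck top are 50 mm above the counter, 44 mm above this point. The deck is solid, 252 mm long (y), from x = -91 to -171 mm.
- lid (a joint): Lid angle (rad): 0 closed flat on the rim, starts open at 1.75 to 1.95, limit 2.0. Red frame with amber window, 182 (x) by 252 mm (y), 8 mm thick, 0.3 kg, no handle. A stiff hinge (0.36 N m friction) keeps it where it is left: push its outer face near the free edge over and down with 2 to 5 N. No slamming: keep below 2.5 rad/s. Under 0.06 is closed.
- lid_hinge (a point): Middle of the lid's hinge line, at rim height (50 mm above the counter), on the box's +x side; the hinge runs along the box's y axis. Axes as the box's.
- lid_edge (a point): Middle of the lid's free edge, half-way through its thickness, 182 mm from the hinge line. Axes are the lid's: -x points from the hinge to the free edge, y along the hinge, z out of the lid's outer face (up when closed, 4 mm from this point to the face).
- latch (a joint): Turnbutton angle (rad): 0 with its steel tongue parallel to the lid's edge, clear of the lid; grows anticlockwise from above to 1.571, tongue square over the lid's edge; limit 1.65. Starts at 0.15 to 0.45, stays where left (0.05 N m friction). Above 1.25 is secured. Turn it only once the lid is shut: the tongue passes 3 mm above the shut lid.
- latch_grip (a point): On the turnbutton's upright pivot axis, middle of its black grip fin, 77 mm above the counter. Fin 12 mm thick (x), 36 mm long (y, along the tongue), 20 mm tall (10 mm above and below this point). z is up. The tongue, 6 mm thick and directly below the fin, points to -y and reaches 60 mm from the axis.
- knob (a joint): Angle of the black safety knob (rad): 0 off, grows anticlockwise seen from above, limit 1.5. Starts at 0 to 0.12. While out, a safety stop blocks it at about 0.2 (do not force it); pushed in over 7 mm it passes; from about 0.85 it is past the stop and springs out when let go. Green dot at 1.4; above 1.2 is on. Friction 0.04 N m.
- knob_press (a joint): How far the knob is pushed straight down into the deck (m): 0 out, 0.009 fully in. The spring needs 4 N to start and 9 N fully in, and pushes the knob out again when released.
- knob_grip (a point): On the knob's upright axis, middle of its black grip bar, 82 mm above the counter when out; moves down as the knob is pushed. Bar 12 mm thick (x), 42 mm long (y), 20 mm tall (10 mm above and below this point), on a round skirt 44 mm across. A white line marks its +y end. z is up. It is 130 mm along the box's +y from the turnbutton.
- corkscrew_grip (a point): Centre of the brass block of the walnut T-handle corkscrew, 12 mm above its underside: block 36 mm long (x), 16 mm wide (y), 24 mm tall. The walnut handle is 24 x 80 x 24 mm, its long side along y, centred 30 mm towards -x (its face 18 mm from this point). The steel worm runs to +x and ends 56 mm from this point. 90 g. May be absent.
- pourer_a_mid (a point): Centre of the square pewter body of a wine pourer lying on its side: body 36 mm long (x), 24 mm wide (y), 24 mm tall. A black rubber stopper runs to -x (ends at -44 mm), a thin spout to +x (ends at +55 mm). 80 g. May be absent.
- pourer_b_mid (a point): The second wine pourer, the same as the first. May be absent.
- fish_mid (a point): Centre of the blue enamelled fish-shaped bottle opener lying flat: 110 mm long (x, head to +x), 10 mm thick, sides straight and 34 mm apart (y) for 25 mm either way of this point; it is 5 mm above its underside. 80 g. May be absent.
- tray: The pale maple tray insert, fixed: 300 mm (x) by 340 mm (y), 11 mm tall over its rim, rim 7 mm wide, floor 7 mm thick; origin under its centre. Tools lie on its floor, roughly along its x, 68 mm either side of its middle in x and at about y = -105 and -10 mm; the can opener lies along its +y side.
- can_opener_mid (a point): Middle of the black-handled rotary can opener, 8 mm above its underside, 190 mm long along x, 60 mm over the crank, 31 mm tall; 0.3 kg. Not to be moved (over 40 mm counts).
- sugar_jar: Glass sugar jar with a steel cap, 70 mm across, 110 mm tall, origin under its centre. Not to be moved.
There are look-alikes about, which are no part of the job. Of the things shaped like the part that bears fish_mid, the blue one is meant.

How it is judged:
By the outcome, as a careful person would: the job done as asked, in the order asked, and still so for the second after the job is handed in, with the robot touching nothing.
Of corkscrew, pourer_a, pourer_b, fish only 3 to 4 are there at a start; the rules pass over those that are not, and their reading is None.
At some moment in a run one of corkscrew, pourer_a, pourer_b, fish may be knocked a few centimetres aside while the robot is not near it.
Once in a run the grip may slacken for a moment while it holds something.
It also fails if it takes over 210 s, if anything falls off the work surface, if the arm or the gripper's body presses on something with over 40 N, if the wrist force passes 120 N, or if a joint passes its speed limit or range.

## Working session

There is one attempt and no reset: what is moved stays moved. The work goes in short steps, Python scripts to look and compute and a shell command to move; the robot and the scene stay as the last step left them, time stands still between calls to the robot, and variables do not carry over. Pictures are saved under pics/ and viewed, at most 14 in all, crops included, and the job is handed in when it is done.

```bash
mkdir -p pics
cat > h.py <<'E'
import numpy as np, cv2
from scipy.spatial.transform import Rotation as R
from station import telemetry, viewer, job, search_frame, cut_out
def cam(n):
    return viewer.read_camera(n)
def ray(c,p):
    d=np.array([(p[0]-c['cx'])/c['fx'],-(p[1]-c['cy'])/c['fy'],-1.])
    return np.array(c['origin']),np.array(c['rotation'])@d
def atz(c,p,z):
    o,d=ray(c,p); return o+d*(z-o[2])/d[2]
def proj(c,P):
    v=np.array(c['rotation']).T@(np.array(P)-np.array(c['origin']))
    return np.array([c['cx']+c['fx']*v[0]/-v[2],c['cy']+c['fy']*v[1]/v[2]])
def tri(obs):
    A=np.zeros((3,3));b=np.zeros(3)
    for c,p in obs:
        o,d=ray(c,p);d=d/np.linalg.norm(d);M=np.eye(3)-np.outer(d,d);A+=M;b+=M@o
    return np.linalg.solve(A,b)
def save(c,n): cv2.imwrite('pics/'+n,c['img'][:,:,::-1])
def pose():
    s=telemetry.get_obs(); q=s['tool_rot']; return np.array(s['eef_pos']),R.from_quat([q[1],q[2],q[3],q[0]]),s
E
python3 - <<'E'
from h import *
print({k:np.round(v,3) for k,v in telemetry.get_obs().items()})
for n in ['top','scene']:
    c=cam(n); save(c,n+'0.png'); print(n,{k:np.round(v,3) if k!='img' else 0 for k,v in c.items()})
    for t in ['box_floor','lid','lid_edge','lid_hinge','latch','latch_grip','knob','knob_grip','corkscrew_grip','pourer_a_mid','fish_mid','tray','can_opener_mid','sugar_jar']:
        try: print(t,[(np.round(d['pixel']),round(d['score'],2)) for d in search_frame(n,t)][:5])
        except Exception as e: print(t,e)
E
```

```text
{'t': np.float64(0.0), 'q': array([-1.299,  0.478,  0.022,  1.556, -0.012,  1.109, -0.083]), 'joint_vel': array([ 0.001,  0.   , -0.001, -0.002, -0.002, -0.001, -0.   ]), 'joint_torque': array([-2.0000e-03, -5.9644e+01,  1.6070e+00, -2.8120e+01,  1.2000e-02,
        9.0000e-03,  0.0000e+00]), 'eef_pos': array([0.25 , 0.626, 0.23 ]), 'tool_rot': array([-0.   ,  0.189,  0.982, -0.001]), 'contact_force': array([ 0.744, -0.377, -0.713]), 'torque': array([-0.018, -0.014,  0.014]), 'grasp_force': np.float64(0.0), 'gripper_width': np.float64(1.001)}
top {'img': 0, 'fx': np.float64(439.391), 'fy': np.float64(439.391), 'cx': np.float64(319.74), 'cy': np.float64(242.535), 'origin': array([0.353, 0.004, 1.081]), 'rotation': array([-0.702, -0.051,  0.044,  0.709])}
box_floor [(array([408., 195.]), 0.94)]
lid [(array([462., 183.]), 0.58)]
lid_edge [(array([266., 190.]), 0.74), (array([464., 184.]), 0.56)]
lid_hinge [(array([411., 196.]), 0.88)]
latch [(array([351., 241.]), 0.65), (array([410., 198.]), 0.49)]
latch_grip [(array([168., 226.]), 0.58), (array([351., 238.]), 0.49)]
knob [(array([341.,
[... 654 characters left out ...]
, 247.]), 0.64)]
lid [(array([147., 214.]), 0.57), (array([196., 248.]), 0.19)]
lid_edge [(array([143., 214.]), 0.59)]
lid_hinge [(array([251., 305.]), 0.73), (array([194., 249.]), 0.61), (array([395., 376.]), 0.52)]
latch [(array([284., 243.]), 0.71)]
latch_grip [(array([283., 240.]), 0.61)]
knob [(array([251., 299.]), 0.71), (array([207., 141.]), 0.45), (array([283., 240.]), 0.22)]
knob_grip [(array([250., 305.]), 0.62)]
corkscrew_grip [(array([247., 298.]), 0.7)]
pourer_a_mid [(array([349., 353.]), 0.58)]
fish_mid [(array([476., 248.]), 0.89), (array([420., 308.]), 0.66)]
tray [(array([417., 345.]), 0.9)]
can_opener_mid [(array([482., 377.]), 0.94)]
sugar_jar [(array([208., 140.]), 0.59)]
```

Run:
```python
s=open('h.py').read()
s=s.replace("    return viewer.read_camera(n)","    c=viewer.read_camera(n); q=c['rotation']; c['rotation']=R.from_quat([q[1],q[2],q[3],q[0]]).as_matrix(); return c")
open('h.py','w').write(s)
```

```text
(no output)
```

View pics/top0.png

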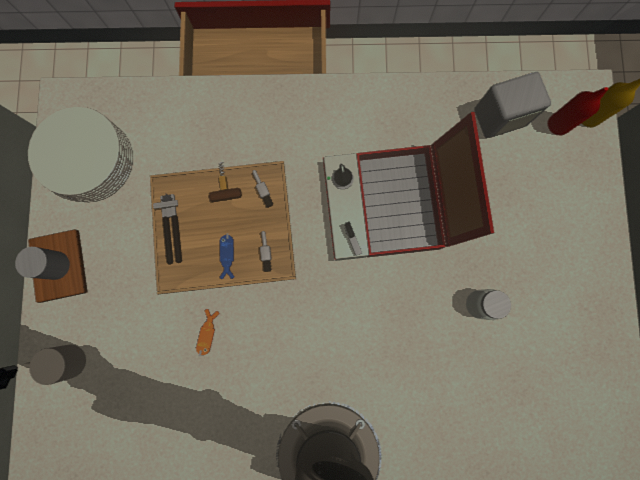

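View pics/scene0.png

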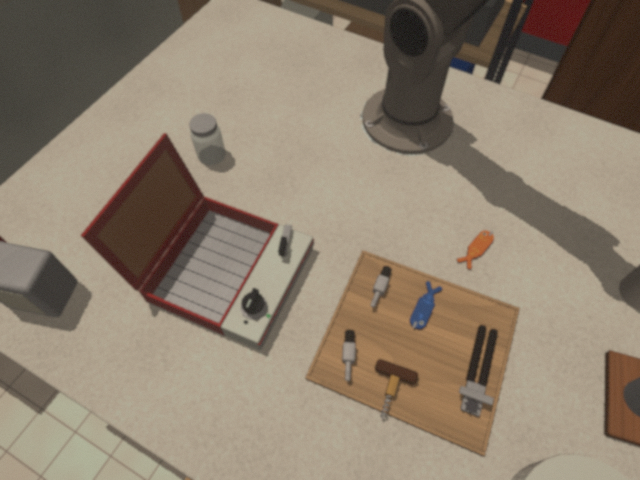

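```bash
cat >> h.py <<'E'
def m(n,t,minscore=.2):
    "masks: list of (score,pixel,axis end points)"
    out=[]
    for d in cut_out(n,t):
        if d['score']<minscore: continue
        ys,xs=np.nonzero(d['pixels'])
        if len(xs)<8: continue
        P=np.c_[xs,ys].astype(np.float32)
        out.append((d['score'],np.array(d['pixel']),P))
    return out
E
python3 - <<'E'
from h import *
C={n:cam(n) for n in ['top','scene']}
im=C['top']['img'][155:365,145:300]; im=cv2.resize(im,None,fx=2.8,fy=2.8,interpolation=cv2.INTER_CUBIC); cv2.imwrite('pics/crop1.png',im[:,:,::-1])
tr=[((262,188),(349,353)),((265,250),(381,287)),((224,190),(397,378)),((226,252),(424,310)),((207,336),(478,248)),((489,303),(207,140)),((342,176),(252,302)),((351,238),(285,240))]
for a,b in tr: print(a,np.round(tri([(C['top'],a),(C['scene'],b)]),3), np.round(atz(C['top'],a,.02),3))
# tray corners top
for p in [(151,175),(284,162),(295,278),(158,293)]: print('tray',np.round(atz(C['top'],p,.011),3))
# deck/box corners, top at z=.05
for p in [(324,156),(331,260),(433,147),(443,247),(357,153),(371,255)]: print('box',np.round(atz(C['top'],p,.05),3))
for n in C:
  cam(n)
  for t in ['corkscrew_grip','pourer_a_mid','fish_mid','latch','knob','can_opener_mid','lid','box_floor']:
    for s,p,P in m(n,t):
        r=cv2.minAreaRect(P); print(n,t,round(s,2),p.round(),P.mean(0).round(1),[np.round(v,1) for v in r],len(P))
E
```

```text
(262, 188) [0.633 0.157 0.026] [0.635 0.156 0.02 ]
(265, 250) [0.479 0.149 0.024] [0.48  0.147 0.02 ]
(224, 190) [0.631 0.253 0.02 ] [0.632 0.25  0.02 ]
(226, 252) [0.477 0.246 0.012] [0.477 0.242 0.02 ]
(207, 336) [ 0.274  0.292 -0.007] [0.276 0.284 0.02 ]
(489, 303) [ 0.346 -0.373  0.053] [ 0.347 -0.388  0.02 ]
(342, 176) [ 0.648 -0.041  0.073] [ 0.664 -0.043  0.02 ]
(351, 238) [ 0.5   -0.059  0.07 ] [ 0.508 -0.062  0.02 ]
tray [0.675 0.438 0.011]
tray [0.704 0.102 0.011]
tray [0.412 0.075 0.011]
tray [0.379 0.408 0.011]
box [0.705 0.001 0.05 ]
box [ 0.451 -0.012  0.05 ]
box [ 0.725 -0.264  0.05 ]
box [ 0.479 -0.277  0.05 ]
box [ 0.712 -0.079  0.05 ]
box [ 0.462 -0.107  0.05 ]
top corkscrew_grip 0.75 [227. 192.] [223.8 188.8] [array([219.3, 187.3]), array([38.2, 30. ]), np.float64(54.2)] 515
top corkscrew_grip 0.67 [463. 184.] [461.4 183.3] [array([459.7, 179. ]), array([126.9,  49.5]), np.float64(80.7)] 5522
top pourer_a_mid 0.56 [265. 189.] [262.7 190.2] [array([261.5, 188. ]), array([39.8,  9.8]), np.float64(63.4)] 298
top fish_mid 0.63 [207. 337.] [205.5 335. ] [array([205.9, 3
[... 1814 characters left out ...]
t64(21.8)] 396
scene can_opener_mid 0.57 [480. 376.] [478.  373.6] [array([477. , 370.4]), array([33.7, 91.2]), np.float64(3.5)] 1740
scene can_opener_mid 0.36 [395. 377.] [393.1 379.1] [array([388.4, 390.8]), array([45., 55.]), np.float64(20.2)] 930
scene lid 0.8 [147. 216.] [144.4 213.9] [array([149.3, 211. ]), array([ 80.7, 143. ]), np.float64(38.1)] 9609
scene lid 0.63 [422. 309.] [422.9 308.4] [array([423.6, 306.4]), array([17.1, 48.3]), np.float64(23.4)] 666
scene box_floor 0.74 [194. 247.] [197.3 250.1] [array([200.3, 249.7]), array([213.1, 149.9]), np.float64(35.6)] 25608
scene box_floor 0.23 [285. 240.] [284.  239.8] [array([283.8, 239.7]), array([ 8.5, 31. ]), np.float64(12.1)] 239
```

View pics/crop1.png

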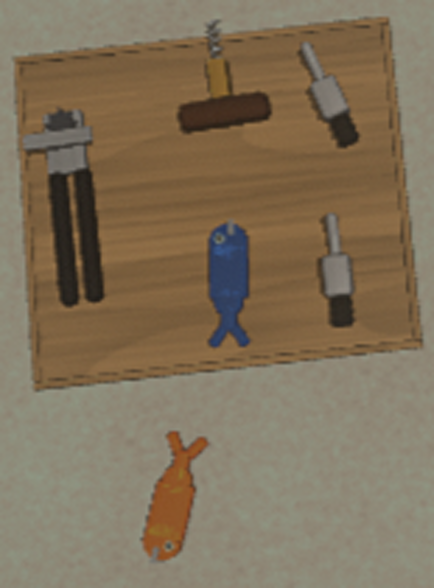

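```bash
cat >> h.py <<'E'
def goal(x,y,z,yaw):
    "shift/turn in tool axes to point straight down with the closing line at yaw deg (mod 180) in world"
    p,r,s=pose(); cur=np.degrees(np.arctan2(*r.as_matrix()[[1,0],1]))
    yaw=cur+(yaw-cur+90)%180-90; a=np.radians(yaw)
    Y=np.array([np.cos(a),np.sin(a),0]);Z=np.array([0,0,-1.]);T=R.from_matrix(np.c_[np.cross(Y,Z),Y,Z])
    d=r.inv().apply(np.array([x,y,z])-p); w=(r.inv()*T).as_rotvec(degrees=True)
    print('xyz',d.round(4).tolist(),'rot',w.round(1).tolist(),'rows',np.ceil(max(np.linalg.norm(d)/.05,np.linalg.norm(w)/8.59)),'now',p.round(4),round(cur,1),'F',np.round(s['contact_force'],1),'t',round(float(s['t']),1),'w',np.round(s['gripper_width'],2),'gf',np.round(s['grasp_force'],1))
E
python3 -c "
from h import *
goal(.53,.19,.32,95)"
```

```text
xyz [-0.4218, -0.302, -0.0887] rot [0.0, -0.0, -26.8] rows 11.0 now [0.2502 0.6269 0.2313] 68.2 F [ 0.2 -0.1  0.1] t 2.5 w 1.0 gf 0.0
```

```bash
python3 -m crank '[{"delta_rot":[0,0,-13],"xyz":[-0.21,-0.15,-0.089],"fingers":-1},{"delta_rot":[0,0,-13],"xyz":[-0.21,-0.15,-0.089],"fingers":-1},{"delta_rot":[0,0,-13],"xyz":[-0.21,-0.15,-0.089],"fingers":-1},{"delta_rot":[0,0,-13],"xyz":[-0.21,-0.15,-0.089],"fingers":-1},{"delta_rot":[0,0,-27],"xyz":[-0.422,-0.302,-0.089],"fingers":-1},{"delta_rot":[0,0,-27],"xyz":[-0.422,-0.302,-0.089],"fingers":-1},{"delta_rot":[0,0,-27],"xyz":[-0.422,-0.302,-0.089],"fingers":-1},{"delta_rot":[0,0,-27],"xyz":[-0.422,-0.302,-0.089],"fingers":-1},{"delta_rot":[0,0,-27],"xyz":[-0.422,-0.302,-0.089],"fingers":-1},{"delta_rot":[0,0,-27],"xyz":[-0.422,-0.302,-0.089],"fingers":-1}]' 40
python3 -m crank '[{"delta_rot":[0,0,0],"xyz":[0,0,0],"fingers":-1},{"delta_rot":[0,0,0],"xyz":[0,0,0],"fingers":-1},{"delta_rot":[0,0,0],"xyz":[0,0,0],"fingers":-1}]'
python3 - <<'E'
from h import *
goal(.53,.19,.32,95)
c=cam('wrist'); save(c,'w1.png'); print(np.round(c['origin'],3),c['fx'],c['rotation'].round(2))
for t in ['corkscrew_grip','pourer_a_mid','fish_mid']:
    for s,p,P in m('wrist',t):
        r=cv2.minAreaRect(P); print(t,round(s,2),p.round(),P.mean(0).round(1),[np.round(v,1) for v in r],len(P), atz(c,P.mean(0),.019).round(3))
E
```

```text
t: 3.5
eef_pos: [0.5135, 0.2155, 0.3185]
tool_rot: [0.0, -0.046, 0.999, 0.0]
contact_force: [0.3, 1.0, -0.7]
gripper_width: 0.997
grasp_force: 0.0
t: 3.8
eef_pos: [0.512, 0.2185, 0.3178]
tool_rot: [-0.0, -0.047, 0.999, 0.0]
contact_force: [-0.3, 0.4, -0.3]
gripper_width: 1.0
grasp_force: 0.0
xyz [-0.0152, -0.0301, -0.0022] rot [0.0, -0.0, 0.3] rows 1.0 now [0.512  0.2185 0.3178] 95.3 F [-0.3  0.4 -0.3] t 3.8 w 1.0 gf 0.0
[0.435 0.212 0.462] 347.51118535192296 [[-0.09 -0.95 -0.3 ]
 [ 1.   -0.09 -0.03]
 [ 0.   -0.3   0.95]]
corkscrew_grip 0.71 [334. 275.] [333.2 279.4] [array([327.1, 284.1]), array([54.9, 68.4]), np.float64(27.1)] 1496 [0.632 0.251 0.019]
pourer_a_mid 0.92 [264. 270.] [263.9 272.1] [array([265.7, 276.5]), array([70.9, 20.6]), np.float64(68.2)] 1006 [0.63  0.154 0.019]
pourer_a_mid 0.74 [ 99. 290.] [ 98. 291.] [array([ 99.8, 290.8]), array([39.2, 37. ]), np.float64(71.6)] 1178 [ 0.68  -0.077  0.019]
fish_mid 0.83 [340. 160.] [341.5 159.9] [array([342.1, 157.8]), array([28.2, 91.3]), np.float64(4.1)] 1931 [0.469 0.244 0.019]
fish_mid 0.61 [391.  21.] [392.   21.9] [array([390.6,  22.2]), array([31. , 55.9]), np.float64(17.7)] 1054 [0.314 0.283 0.019]
```

View pics/w1.png

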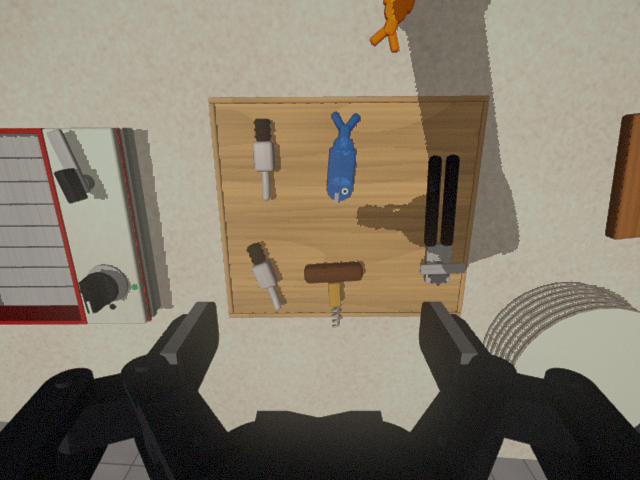

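```bash
cat >> h.py <<'E'
def seg(c,kind,P,rad):
    "colour mask of kind inside the window around world point P, radius rad m"
    u=proj(c,P); k=rad*c['fx']/abs((c['rotation'].T@(np.array(P)-c['origin']))[2])
    hsv=cv2.cvtColor(c['img'],cv2.COLOR_RGB2HSV).astype(int); H,S,V=hsv[...,0],hsv[...,1],hsv[...,2]
    yy,xx=np.mgrid[:480,:640]; W=(np.hypot(xx-u[0],yy-u[1])<k)
    M={'grey':(S<60)&(V>70),'black':(V<60),'blue':(H>95)&(H<130)&(S>80),'walnut':(V<95)&(S>60)&(H<25)}[kind]
    M=(M&W).astype(np.uint8); n,l,st,ce=cv2.connectedComponentsWithStats(cv2.morphologyEx(M,cv2.MORPH_OPEN,np.ones((2,2))))
    if n<2: return None
    i=1+st[1:,4].argmax(); return l==i
def cen(M):
    ys,xs=np.nonzero(M); return np.array([xs.mean(),ys.mean()])
def pourer(c,P,rad=.045,zt=.024):
    g=seg(c,'grey',P,rad).astype(np.uint8); b=seg(c,'black',P,rad)
    sc=c['fx']/abs((c['rotation'].T@(np.array(P)-c['origin']))[2]); k=max(3,int(.013*sc))
    body=cv2.morphologyEx(g,cv2.MORPH_OPEN,cv2.getStructuringElement(cv2.MORPH_ELLIPSE,(k,k)))
    B=atz(c,cen(body),zt); ys,xs=np.nonzero(g); far=np.array([atz(c,(x,y),.02) for x,y in zip(xs,ys)])
    Sb=atz(c,cen(b),.02) if b is not None else None
    d=far[:,:2]-B[:2]; tip=d[np.linalg.norm(d,axis=1).argsort()[-12:]].mean(0)
    return cen(body),B.round(4),'axis tip %.1f stop %.1f'%(np.degrees(np.arctan2(tip[1],tip[0])),np.degrees(np.arctan2(B[1]-Sb[1],B[0]-Sb[0])) if Sb is not None else 999),g.sum(),body.sum()
E
python3 - <<'E'
from h import *
T=cam('top');W=cam('wrist')
for P in [(.48,.148,.02),(.633,.156,.02)]:
    r=[pourer(c,P) for c in (T,W)]; print(*r); print('tri',tri([(T,r[0][0]),(W,r[1][0])]).round(4))
goal(.48,.148,.13,94)
E
```

```text
(array([265.95833333, 253.59722222]), array([0.4711, 0.1445, 0.024 ]), 'axis tip 6.8 stop 5.8', np.uint64(193), np.uint64(144)) (array([265.28324698, 157.15889465]), array([0.4747, 0.1493, 0.024 ]), 'axis tip 4.0 stop -3.9', np.uint64(791), np.uint64(579))
tri [0.4747 0.1468 0.0057]
(array([262.87313433, 190.02238806]), array([0.6292, 0.1532, 0.024 ]), 'axis tip 24.0 stop 24.7', np.uint64(172), np.uint64(134)) (array([265.13824885, 276.36635945]), array([0.6342, 0.1566, 0.024 ]), 'axis tip 23.3 stop 999.0', np.uint64(574), np.uint64(434))
tri [0.6318 0.155  0.0235]
xyz [0.0386, -0.0669, 0.1879] rot [0.0, -0.0, 1.3] rows 5.0 now [0.5123 0.2182 0.3179] 95.3 F [0.6 0.  0.9] t 4.1 w 1.0 gf 0.0
```

```bash
python3 -m crank '[{"delta_rot":[0,0,0],"xyz":[0.043,-0.065,0.188],"fingers":-0.3},{"delta_rot":[0,0,0],"xyz":[0.043,-0.065,0.188],"fingers":-0.3},{"delta_rot":[0,0,0],"xyz":[0.043,-0.065,0.188],"fingers":-0.3},{"delta_rot":[0,0,0],"xyz":[0.043,-0.065,0.188],"fingers":-0.3},{"delta_rot":[0,0,0],"xyz":[0.043,-0.065,0.188],"fingers":-0.3},{"delta_rot":[0,0,0],"xyz":[0.043,-0.065,0.188],"fingers":-0.3},{"delta_rot":[0,0,0],"xyz":[0.043,-0.065,0.188],"fingers":-0.3}]'
python3 - <<'E'
from h import *
W=cam('wrist'); r=pourer(W,(.475,.148,.02)); print(r); save(W,'w2.png'); B=r[1]
goal(B[0],B[1],.012,95)
E
```

```text
t: 4.8
eef_pos: [0.478, 0.1506, 0.1321]
tool_rot: [0.002, -0.046, 0.999, 0.001]
contact_force: [0.7, 0.4, 0.9]
gripper_width: 0.65
grasp_force: 0.0
(array([315.94521498, 230.87239945]), array([0.4749, 0.1487, 0.024 ]), 'axis tip 5.6 stop 999.0', np.uint64(1896), np.uint64(1442))
xyz [0.004, -0.0019, 0.1203] rot [0.1, 0.3, 0.3] rows 3.0 now [0.4781 0.1507 0.1323] 95.3 F [ 0.5 -0.7  0.3] t 4.8 w 0.65 gf 0.0
```

View pics/w2.png

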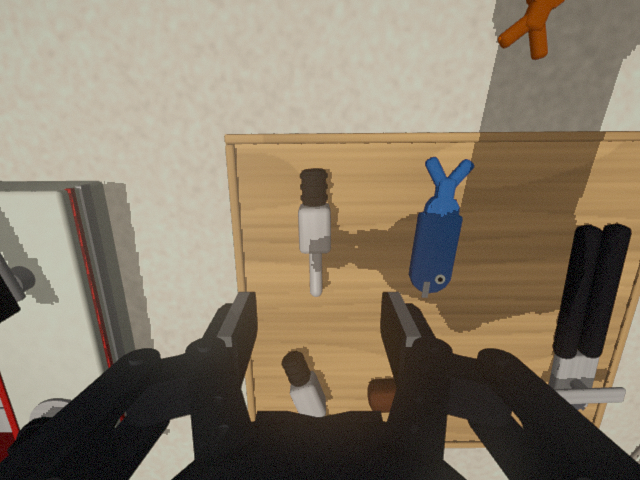

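```bash
python3 -m crank '[{"delta_rot":[0,0,0],"xyz":[0.003,-0.002,0.05],"fingers":-0.3},{"delta_rot":[0,0,0],"xyz":[0.003,-0.002,0.09],"fingers":-0.3},{"delta_rot":[0,0,0],"xyz":[0.003,-0.002,0.12],"fingers":-0.3},{"delta_rot":[0,0,0],"xyz":[0.003,-0.002,0.12],"fingers":-0.3},{"delta_rot":[0,0,0],"xyz":[0.003,-0.002,0.12],"fingers":1},{"delta_rot":[0,0,0],"xyz":[0.003,-0.002,0.12],"fingers":1},{"delta_rot":[0,0,0],"xyz":[0.003,-0.002,0.12],"fingers":1},{"delta_rot":[0,0,0],"xyz":[0.003,-0.002,0.12],"fingers":1},{"delta_rot":[0,0,0],"xyz":[0.003,-0.002,0.12],"fingers":1},{"delta_rot":[0,0,0],"xyz":[0.003,-0.002,0.12],"fingers":1}]' 50
```

```text
t: 5.85
eef_pos: [0.4751, 0.1475, 0.0124]
tool_rot: [0.002, -0.046, 0.999, 0.001]
contact_force: [-0.4, 0.6, 8.0]
gripper_width: 0.267
grasp_force: 49.6
```

Run:
```python
from h import *
T=cam('top')
# box corners precise: project candidate frame from top-view corners
f=lambda p,z:atz(T,p,z)[:2]
O=.05
c=[f(p,O) for p in [(324,156),(331,260),(433,147),(443,247)]]
ay=(c[0]-c[1]); print('box y axis deg',np.degrees(np.arctan2(ay[1],ay[0])),np.linalg.norm(ay)); ax=c[2]-c[0]; print('box x deg',np.degrees(np.arctan2(ax[1],ax[0])),np.linalg.norm(ax),np.linalg.norm(c[3]-c[1]))
cv2.imwrite('pics/box.png',cv2.resize(T['img'][110:275,310:500],None,fx=3.4,fy=3.4,interpolation=cv2.INTER_CUBIC)[:,:,::-1])
goal(.5,.1,.15,95)
```

```text
box y axis deg 3.0728006163435864 0.25452659284688023
box x deg -85.87205041538192 0.26617351352514884 0.26590905169846046
xyz [-0.0211, -0.0493, -0.1376] rot [0.1, 0.3, 0.2] rows 3.0 now [0.4751 0.1475 0.0124] 95.2 F [-0.1  1.   7.6] t 5.9 w 0.27 gf 49.6
```

View pics/box.png

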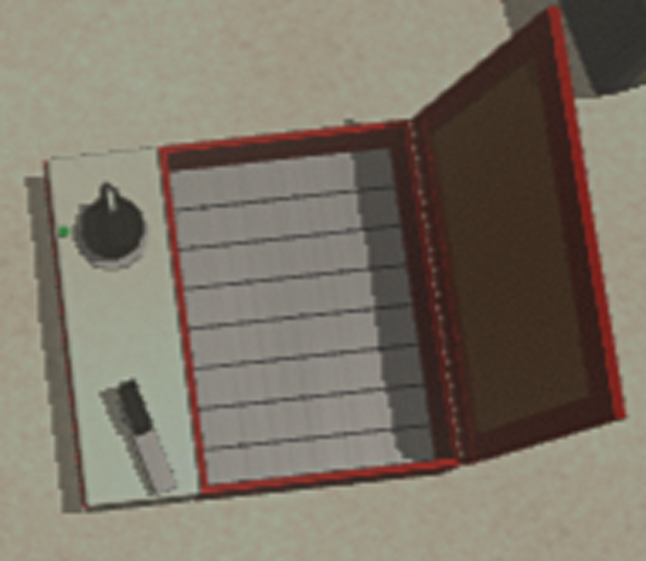

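```bash
python3 -m crank '[{"delta_rot":[0,0,0],"xyz":[0,0,-0.05],"fingers":1},{"delta_rot":[0,0,0],"xyz":[0,0,-0.10],"fingers":1},{"delta_rot":[0,0,0],"xyz":[0,0,-0.13],"fingers":1},{"delta_rot":[0,0,0],"xyz":[0,0,-0.13],"fingers":1}]'
python3 - <<'E'
from h import *
from scipy.optimize import least_squares
T=cam('top'); u=np.array([(45,160),(85,508),(408,122),(458,462),(160,148),(204,492)])/3.4+[310,110]
M=np.array([(-.171,.126),(-.171,-.126),(.091,.126),(.091,-.126),(-.091,.126),(-.091,-.126)])
def pts(p,z=.05,M=M):
    c,s=np.cos(p[2]),np.sin(p[2]); return np.c_[p[0]+M[:,0]*c-M[:,1]*s,p[1]+M[:,0]*s+M[:,1]*c,np.full(len(M),z)]
def res(p,z=.05): return np.concatenate([proj(T,P)-a for P,a in zip(pts(p,z),u)])
r=least_squares(res,[.59,-.18,-1.5]); print(r.x,np.degrees(r.x[2]),r.fun.round(1))
r2=least_squares(lambda p:res(p[:3],p[3]),[.59,-.18,-1.5,.05]);print('free z',r2.x)
np.save('box.npy',r.x)
c,s=np.cos(r.x[2]),np.sin(r.x[2])
for n,P in dict(A=(-.045,-.06),B=(-.045,.06),C=(.03,-.06),D=(.03,.06)).items(): print(n,r.x[0]+P[0]*c-P[1]*s,r.x[1]+P[0]*s+P[1]*c)
goal(.5,.1,.15,95)
E
```

```text
t: 6.3
eef_pos: [0.4764, 0.1478, 0.1458]
tool_rot: [0.005, -0.046, 0.999, 0.002]
contact_force: [0.1, -0.1, -1.0]
gripper_width: 0.27
grasp_force: 49.3
[ 0.59558825 -0.18010241 -1.46975135] -84.21054936140561 [ 0.2 -0.3  0.4 -0.2  0.3 -1.   1.1  1.  -1.  -0.4 -0.9  0.8]
free z [ 0.59772498 -0.1813105  -1.46975207  0.04030726]
A 0.531355004269305 -0.14138432390916755
B 0.6507429200966021 -0.12927954987516632
C 0.5389204880405558 -0.2160017713012282
D 0.6583084038678528 -0.20389699726722696
xyz [-0.0207, -0.0494, -0.0066] rot [0.2, 0.4, 0.2] rows 2.0 now [0.4749 0.1473 0.1434] 95.2 F [-0.5  0.1 -1.9] t 6.3 w 0.27 gf 49.3
```

```bash
cat >> h.py <<'E'
def bw(x,y):
    b=np.load('box.npy'); c,s=np.cos(b[2]),np.sin(b[2]); return b[0]+x*c-y*s,b[1]+x*s+y*c
def wb(X,Y):
    b=np.load('box.npy'); c,s=np.cos(b[2]),np.sin(b[2]); return c*(X-b[0])+s*(Y-b[1]),-s*(X-b[0])+c*(Y-b[1])
E
python3 -c "
from h import *
goal(*bw(-.048,-.058),.145,95.8); print(bw(-.048,-.058))"
```

```text
xyz [-0.0319, -0.2896, -0.0023] rot [0.2, 0.4, -0.6] rows 6.0 now [0.4749 0.1473 0.1434] 95.2 F [-0.5  0.1 -1.9] t 6.3 w 0.27 gf 49.3
(np.float64(0.5330421835155765), np.float64(-0.1381978797795851))
```

```bash
python3 -m crank '[{"delta_rot":[0,0,0],"xyz":[-0.016,-0.145,-0.004],"fingers":1},{"delta_rot":[0,0,0],"xyz":[-0.016,-0.145,-0.004],"fingers":1},{"delta_rot":[0,0,0],"xyz":[-0.016,-0.145,-0.004],"fingers":1},{"delta_rot":[0,0,0],"xyz":[-0.032,-0.29,-0.004],"fingers":1},{"delta_rot":[0,0,0],"xyz":[-0.032,-0.29,-0.004],"fingers":1},{"delta_rot":[0,0,0],"xyz":[-0.032,-0.29,-0.004],"fingers":1},{"delta_rot":[0,0,0],"xyz":[-0.032,-0.29,-0.004],"fingers":1},{"delta_rot":[0,0,0],"xyz":[-0.032,-0.29,-0.004],"fingers":1}]'
python3 -c "
from h import *
goal(*bw(-.048,-.058),.018,95.8)"
```

```text
t: 7.15
eef_pos: [0.5305, -0.1405, 0.1431]
tool_rot: [-0.001, -0.044, 0.999, 0.0]
contact_force: [-0.4, 0.9, -0.4]
gripper_width: 0.269
grasp_force: 49.4
xyz [-0.003, 0.0021, 0.1251] rot [0.0, -0.1, -0.7] rows 3.0 now [ 0.5305 -0.1405  0.1431] 95.1 F [-0.4  0.9 -0.4] t 7.2 w 0.27 gf 49.4
```

```bash
python3 -m crank '[{"delta_rot":[0,0,0],"xyz":[-0.002,0.002,0.05],"fingers":1},{"delta_rot":[0,0,0],"xyz":[-0.002,0.002,0.09],"fingers":1},{"delta_rot":[0,0,0],"xyz":[-0.002,0.002,0.124],"fingers":1},{"delta_rot":[0,0,0],"xyz":[-0.002,0.002,0.124],"fingers":1},{"delta_rot":[0,0,0],"xyz":[-0.002,0.002,0.124],"fingers":0.15},{"delta_rot":[0,0,0],"xyz":[-0.002,0.002,0.124],"fingers":0.15},{"delta_rot":[0,0,0],"xyz":[-0.002,0.002,0.124],"fingers":0.15},{"delta_rot":[0,0,0],"xyz":[-0.002,0.002,0.07],"fingers":0.15},{"delta_rot":[0,0,0],"xyz":[-0.002,0.002,0.02],"fingers":0.15},{"delta_rot":[0,0,0],"xyz":[-0.002,0.002,-0.02],"fingers":0}]'
python3 - <<'E'
from h import *
T=cam('top')
r=pourer(T,(.632,.155,.02)); print(r)
goal(r[1][0],r[1][1],.14,90+24)
try: print('in box',pourer(T,(*bw(-.048,-.058),.02),zt=.02))
except Exception as e: print(e)
E
```

```text
t: 8.15
eef_pos: [0.5337, -0.1375, 0.1676]
tool_rot: [0.001, -0.045, 0.999, -0.0]
contact_force: [0.7, -1.0, -0.4]
gripper_width: 0.499
grasp_force: 0.0
(array([262.91851852, 190.03703704]), array([0.6292, 0.1531, 0.024 ]), 'axis tip 24.7 stop 24.6', np.uint64(170), np.uint64(135))
xyz [-0.117, 0.2824, 0.0355] rot [-0.3, 0.7, -18.8] rows 7.0 now [ 0.5377 -0.1386  0.1746] 95.2 F [ 0.8 -1.5  4.6] t 8.2 w 0.5 gf 0.0
in box (array([377.64423077, 230.51923077]), array([ 0.5252, -0.1278,  0.02  ]), 'axis tip -164.0 stop 114.4', np.uint64(341), np.uint64(312))
```

```bash
python3 -m crank '[{"delta_rot":[0,0,-10],"xyz":[-0.06,0.14,0.0],"fingers":-0.3},{"delta_rot":[0,0,-10],"xyz":[-0.06,0.14,0.0],"fingers":-0.3},{"delta_rot":[0,0,-10],"xyz":[-0.06,0.14,0.0],"fingers":-0.3},{"delta_rot":[0,0,-19],"xyz":[-0.12,0.284,0.03],"fingers":-0.3},{"delta_rot":[0,0,-19],"xyz":[-0.12,0.284,0.03],"fingers":-0.3},{"delta_rot":[0,0,-19],"xyz":[-0.12,0.284,0.03],"fingers":-0.3},{"delta_rot":[0,0,-19],"xyz":[-0.12,0.284,0.03],"fingers":-0.3},{"delta_rot":[0,0,-19],"xyz":[-0.12,0.284,0.03],"fingers":-0.3},{"delta_rot":[0,0,-19],"xyz":[-0.12,0.284,0.03],"fingers":-0.3}]'
python3 - <<'E'
from h import *
W=cam('wrist'); r=pourer(W,(.632,.155,.02)); print(r); save(W,'w3.png'); B=r[1]
goal(B[0],B[1],.012,114)
E
```

```text
t: 9.1
eef_pos: [0.6269, 0.1548, 0.1349]
tool_rot: [0.0, -0.209, 0.978, -0.001]
contact_force: [0.3, -0.7, 0.4]
gripper_width: 0.652
grasp_force: 0.0
(array([318.79403202, 241.52620087]), array([0.6321, 0.1576, 0.024 ]), 'axis tip 22.8 stop 999.0', np.uint64(1806), np.uint64(1374))
xyz [-0.0061, 0.0014, 0.1229] rot [-0.1, 0.0, 0.1] rows 3.0 now [0.6269 0.1539 0.1349] 114.1 F [-0.1 -0.3 -0.5] t 9.2 w 0.65 gf 0.0
```

View pics/w3.png

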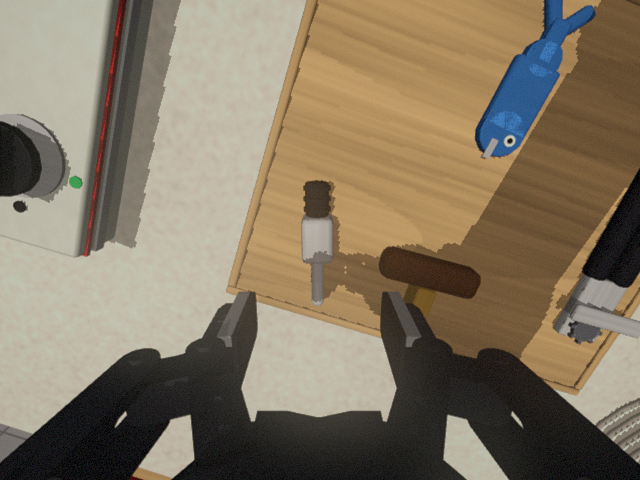

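```bash
python3 -m crank '[{"delta_rot":[0,0,0],"xyz":[-0.005,0.001,0.05],"fingers":-0.1},{"delta_rot":[0,0,0],"xyz":[-0.005,0.001,0.09],"fingers":-0.1},{"delta_rot":[0,0,0],"xyz":[-0.005,0.001,0.123],"fingers":-0.1},{"delta_rot":[0,0,0],"xyz":[-0.005,0.001,0.123],"fingers":-0.1},{"delta_rot":[0,0,0],"xyz":[-0.005,0.001,0.123],"fingers":1},{"delta_rot":[0,0,0],"xyz":[-0.005,0.001,0.123],"fingers":1},{"delta_rot":[0,0,0],"xyz":[-0.005,0.001,0.123],"fingers":1},{"delta_rot":[0,0,0],"xyz":[-0.005,0.001,0.123],"fingers":1},{"delta_rot":[0,0,0],"xyz":[-0.005,0.001,0.123],"fingers":1},{"delta_rot":[0,0,0],"xyz":[-0.005,0.001,0.123],"fingers":1}]'
python3 -m crank '[{"delta_rot":[0,0,0],"xyz":[0,0,-0.05],"fingers":1},{"delta_rot":[0,0,0],"xyz":[0,0,-0.10],"fingers":1},{"delta_rot":[0,0,0],"xyz":[0,0,-0.13],"fingers":1},{"delta_rot":[0,0,0],"xyz":[0,0,-0.13],"fingers":1},{"delta_rot":[0,0,0],"xyz":[0,0,-0.13],"fingers":1}]'
python3 -c "
from h import *
goal(*bw(-.048,.058),.145,95.8); print(bw(-.048,.058))"
```

```text
t: 10.15
eef_pos: [0.6325, 0.1593, 0.0134]
tool_rot: [0.002, -0.21, 0.978, -0.0]
contact_force: [-1.3, -2.8, 7.8]
gripper_width: 0.268
grasp_force: 50.9
t: 10.65
eef_pos: [0.6311, 0.1598, 0.1422]
tool_rot: [0.001, -0.21, 0.978, 0.0]
contact_force: [-0.7, -0.0, -0.8]
gripper_width: 0.266
grasp_force: 49.9
xyz [0.1018, -0.2681, -0.003] rot [0.0, 0.1, 18.5] rows 6.0 now [0.6311 0.1598 0.1422] 114.3 F [-0.7 -0.  -0.8] t 10.7 w 0.27 gf 49.9
(np.float64(0.6484505021486304), np.float64(-0.12649659821338388))
```

```bash
python3 -m crank '[{"delta_rot":[0,0,9],"xyz":[0.051,-0.134,-0.004],"fingers":1},{"delta_rot":[0,0,9],"xyz":[0.051,-0.134,-0.004],"fingers":1},{"delta_rot":[0,0,9],"xyz":[0.051,-0.134,-0.004],"fingers":1},{"delta_rot":[0,0,18.5],"xyz":[0.102,-0.268,-0.004],"fingers":1},{"delta_rot":[0,0,18.5],"xyz":[0.102,-0.268,-0.004],"fingers":1},{"delta_rot":[0,0,18.5],"xyz":[0.102,-0.268,-0.004],"fingers":1},{"delta_rot":[0,0,18.5],"xyz":[0.102,-0.268,-0.004],"fingers":1},{"delta_rot":[0,0,18.5],"xyz":[0.102,-0.268,-0.004],"fingers":1}]'
python3 -c "
from h import *
goal(*bw(-.048,.058),.018,95.8)"
```

```text
t: 11.45
eef_pos: [0.6465, -0.1283, 0.1432]
tool_rot: [-0.002, -0.048, 0.999, 0.0]
contact_force: [-0.7, 1.9, -1.5]
gripper_width: 0.266
grasp_force: 49.8
xyz [-0.0025, 0.0016, 0.1251] rot [0.0, -0.2, -0.2] rows 3.0 now [ 0.6465 -0.1283  0.1432] 95.6 F [-0.7  1.9 -1.5] t 11.4 w 0.27 gf 49.8
```

```bash
python3 -m crank '[{"delta_rot":[0,0,0],"xyz":[-0.001,0.001,0.05],"fingers":1},{"delta_rot":[0,0,0],"xyz":[-0.001,0.001,0.09],"fingers":1},{"delta_rot":[0,0,0],"xyz":[-0.001,0.001,0.124],"fingers":1},{"delta_rot":[0,0,0],"xyz":[-0.001,0.001,0.124],"fingers":1},{"delta_rot":[0,0,0],"xyz":[-0.001,0.001,0.124],"fingers":0.15},{"delta_rot":[0,0,0],"xyz":[-0.001,0.001,0.124],"fingers":0.15},{"delta_rot":[0,0,0],"xyz":[-0.001,0.001,0.124],"fingers":0.15},{"delta_rot":[0,0,0],"xyz":[-0.001,0.001,0.07],"fingers":0.15},{"delta_rot":[0,0,0],"xyz":[-0.001,0.001,0.02],"fingers":0.15},{"delta_rot":[0,0,0],"xyz":[-0.001,0.001,-0.01],"fingers":0}]'
python3 - <<'E'
from h import *
T=cam('top'); M=seg(T,'blue',(.475,.243,.01),.07)
ys,xs=np.nonzero(M); w=np.array([atz(T,(x,y),.015)[:2] for x,y in zip(xs,ys)]); print(w.mean(0),cv2.minAreaRect((w*1000).astype(np.float32)))
print('cork',[(d['pixel'],d['score'],atz(T,d['pixel'],.02)) for d in search_frame('top','corkscrew_grip')][:2])
goal(*w.mean(0),.14,95)
E
```

```text
t: 12.45
eef_pos: [0.6503, -0.1262, 0.1601]
tool_rot: [0.003, -0.05, 0.999, -0.0]
contact_force: [-0.1, -0.4, -0.2]
gripper_width: 0.502
grasp_force: 0.0
[0.46668579 0.24048763] ((462.90771484375, 240.9683837890625), (103.01765441894531, 29.506935119628906), 0.9614094495773315)
cork [([222.3, 189.1], 0.97, array([0.6338893, 0.2546775, 0.02     ]))]
xyz [0.149, 0.3839, 0.0201] rot [-0.1, 0.7, 0.7] rows 9.0 now [ 0.6528 -0.1267  0.1628] 95.7 F [ 0.7 -0.8 -0.2] t 12.6 w 0.5 gf 0.0
```

```bash
python3 -m crank '[{"delta_rot":[0,0,0],"xyz":[0.075,0.19,0.0],"fingers":-0.4},{"delta_rot":[0,0,0],"xyz":[0.075,0.19,0.0],"fingers":-0.4},{"delta_rot":[0,0,0],"xyz":[0.075,0.19,0.0],"fingers":-0.4},{"delta_rot":[0,0,0],"xyz":[0.075,0.19,0.0],"fingers":-0.4},{"delta_rot":[0,0,3],"xyz":[0.149,0.384,0.02],"fingers":-0.4},{"delta_rot":[0,0,3],"xyz":[0.149,0.384,0.02],"fingers":-0.4},{"delta_rot":[0,0,3],"xyz":[0.149,0.384,0.02],"fingers":-0.4},{"delta_rot":[0,0,3],"xyz":[0.149,0.384,0.02],"fingers":-0.4},{"delta_rot":[0,0,3],"xyz":[0.149,0.384,0.02],"fingers":-0.4},{"delta_rot":[0,0,3],"xyz":[0.149,0.384,0.02],"fingers":-0.4}]'
python3 - <<'E'
from h import *
W=cam('wrist'); M=seg(W,'blue',(.47,.243,.01),.075); T=cam('top'); M2=seg(T,'blue',(.475,.243,.01),.07)
print('tri',tri([(W,cen(M)),(T,cen(M2))]))
ys,xs=np.nonzero(M); w=np.array([atz(W,(x,y),.015)[:2] for x,y in zip(xs,ys)]); print(cen(M),w.mean(0),cv2.minAreaRect((w*1000).astype(np.float32)))
print(np.percentile(w,[0,100],axis=0))
C=np.cov(w.T); v=np.linalg.eigh(C)[1][:,1]; print('axis',np.degrees(np.arctan2(v[1],v[0])))
save(W,'w4.png'); goal(.47,.243,.009,90)
E
```

```text
t: 13.55
eef_pos: [0.4607, 0.2441, 0.1353]
tool_rot: [-0.0, -0.027, 1.0, 0.001]
contact_force: [-0.2, 0.0, -0.1]
gripper_width: 0.702
grasp_force: 0.0
tri [0.4429984  0.23564633 0.06947304]
[317.86738077 239.57918898] [0.46876793 0.24434264] ((468.2457275390625, 244.84181213378906), (108.49211120605469, 34.10808181762695), 1.255829095840454)
[[0.41374391 0.22667195]
 [0.52246951 0.26178351]]
axis -179.24521519990245
xyz [-0.0072, 0.0023, 0.1264] rot [-0.0, 0.1, 2.7] rows 3.0 now [0.4628 0.2404 0.1354] 92.7 F [-0.1 -0.6 -1. ] t 13.7 w 0.7 gf 0.0
```

View pics/w4.png

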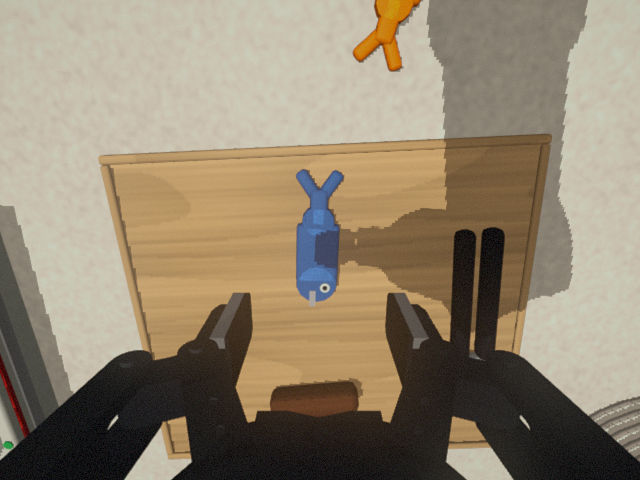

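```bash
python3 -m crank '[{"delta_rot":[0,0,1.5],"xyz":[-0.007,0.003,0.05],"fingers":-0.3},{"delta_rot":[0,0,1.5],"xyz":[-0.007,0.003,0.09],"fingers":-0.3},{"delta_rot":[0,0,1.5],"xyz":[-0.007,0.003,0.115],"fingers":-0.3},{"delta_rot":[0,0,1.5],"xyz":[-0.007,0.003,0.126],"fingers":-0.3},{"delta_rot":[0,0,1.5],"xyz":[-0.007,0.003,0.126],"fingers":-0.3},{"delta_rot":[0,0,1.5],"xyz":[-0.007,0.003,0.126],"fingers":1},{"delta_rot":[0,0,1.5],"xyz":[-0.007,0.003,0.126],"fingers":1},{"delta_rot":[0,0,1.5],"xyz":[-0.007,0.003,0.126],"fingers":1},{"delta_rot":[0,0,1.5],"xyz":[-0.007,0.003,0.126],"fingers":1},{"delta_rot":[0,0,1.5],"xyz":[-0.007,0.003,0.126],"fingers":1}]'
python3 -m crank '[{"delta_rot":[0,0,0],"xyz":[0,0,-0.03],"fingers":1},{"delta_rot":[0,0,0],"xyz":[0,0,-0.08],"fingers":1},{"delta_rot":[0,0,0],"xyz":[0,0,-0.13],"fingers":1},{"delta_rot":[0,0,0],"xyz":[0,0,-0.13],"fingers":1},{"delta_rot":[0,0,0],"xyz":[0,0,-0.13],"fingers":1}]'
python3 -c "
from h import *
goal(*bw(.03,-.058),.145,95.8); print(bw(.03,-.058))"
```

```text
t: 14.65
eef_pos: [0.4705, 0.245, 0.0107]
tool_rot: [0.001, -0.01, 1.0, 0.001]
contact_force: [-1.0, -1.8, 8.9]
gripper_width: 0.38
grasp_force: 50.4
t: 15.15
eef_pos: [0.4697, 0.2456, 0.1409]
tool_rot: [0.002, -0.011, 1.0, 0.001]
contact_force: [-0.4, 0.3, -0.9]
gripper_width: 0.376
grasp_force: 50.0
xyz [-0.0611, -0.4628, -0.0051] rot [0.2, 0.2, -4.5] rows 10.0 now [0.4697 0.2456 0.1409] 91.3 F [-0.4  0.3 -0.9] t 15.2 w 0.38 gf 50.0
(np.float64(0.5409102866376774), np.float64(-0.21580002506732818))
```

```bash
python3 -m crank '[{"delta_rot":[0,0,0],"xyz":[-0.06,-0.463,-0.005],"fingers":1},{"delta_rot":[0,0,0],"xyz":[-0.06,-0.463,-0.005],"fingers":1},{"delta_rot":[0,0,0],"xyz":[-0.06,-0.463,-0.005],"fingers":1},{"delta_rot":[0,0,0],"xyz":[-0.06,-0.463,-0.005],"fingers":1},{"delta_rot":[0,0,-4.5],"xyz":[-0.06,-0.463,-0.005],"fingers":1},{"delta_rot":[0,0,-4.5],"xyz":[-0.06,-0.463,-0.005],"fingers":1},{"delta_rot":[0,0,-4.5],"xyz":[-0.06,-0.463,-0.005],"fingers":1},{"delta_rot":[0,0,-4.5],"xyz":[-0.06,-0.463,-0.005],"fingers":1},{"delta_rot":[0,0,-4.5],"xyz":[-0.06,-0.463,-0.005],"fingers":1},{"delta_rot":[0,0,-4.5],"xyz":[-0.06,-0.463,-0.005],"fingers":1}]'
python3 -m crank '[{"delta_rot":[0,0,0],"xyz":[0,0,0],"fingers":1},{"delta_rot":[0,0,0],"xyz":[0,0,0],"fingers":1}]'
python3 -c "
from h import *
goal(*bw(.03,-.058),.016,95.8)"
```

```text
t: 16.15
eef_pos: [0.5373, -0.223, 0.1428]
tool_rot: [-0.001, -0.047, 0.999, -0.001]
contact_force: [-0.5, 0.3, -0.7]
gripper_width: 0.374
grasp_force: 50.1
t: 16.35
eef_pos: [0.5379, -0.2159, 0.1425]
tool_rot: [-0.001, -0.05, 0.999, 0.001]
contact_force: [-0.3, 0.6, 0.1]
gripper_width: 0.378
grasp_force: 50.1
xyz [-0.0033, -0.0004, 0.1264] rot [0.1, -0.2, -0.1] rows 3.0 now [ 0.5379 -0.2159  0.1425] 95.7 F [-0.3  0.6  0.1] t 16.4 w 0.38 gf 50.1
```

```bash
python3 -m crank '[{"delta_rot":[0,0,0],"xyz":[-0.002,0,0.05],"fingers":1},{"delta_rot":[0,0,0],"xyz":[-0.002,0,0.09],"fingers":1},{"delta_rot":[0,0,0],"xyz":[-0.002,0,0.126],"fingers":1},{"delta_rot":[0,0,0],"xyz":[-0.002,0,0.126],"fingers":1},{"delta_rot":[0,0,0],"xyz":[-0.002,0,0.126],"fingers":0},{"delta_rot":[0,0,0],"xyz":[-0.002,0,0.126],"fingers":0},{"delta_rot":[0,0,0],"xyz":[-0.002,0,0.126],"fingers":0},{"delta_rot":[0,0,0],"xyz":[-0.002,0,0.07],"fingers":0},{"delta_rot":[0,0,0],"xyz":[-0.002,0,0.02],"fingers":0},{"delta_rot":[0,0,0],"xyz":[-0.002,0,-0.01],"fingers":0}]'
python3 - <<'E'
from h import *
T=cam('top'); S=cam('scene')
for c in (T,S):
    M=seg(c,'walnut',(.615,.251,.02),.06); ys,xs=np.nonzero(M); w=np.array([atz(c,(x,y),.025)[:2] for x,y in zip(xs,ys)]); v=np.linalg.eigh(np.cov(w.T))[1][:,1]
    print(cen(M),M.sum(),w.mean(0),'handle axis',np.degrees(np.arctan2(v[1],v[0])),np.ptp(w@v))
goal(.64,.251,.14,95)
E
```

```text
t: 17.35
eef_pos: [0.5422, -0.2173, 0.1585]
tool_rot: [0.002, -0.05, 0.999, -0.001]
contact_force: [1.6, -0.4, 0.6]
gripper_width: 0.502
grasp_force: 0.0
[225.71044776 195.68656716] 335 [0.6157881 0.2447267] handle axis 98.77569490328611 0.07970948519844875
[397.5627451  373.17843137] 510 [0.6222708  0.25351595] handle axis 98.53410509268478 0.07816075561758216
xyz [-0.1411, 0.4575, 0.021] rot [-0.2, 0.7, 0.7] rows 10.0 now [ 0.5448 -0.2182  0.1611] 95.7 F [ 0.8 -0.3  0.6] t 17.4 w 0.5 gf 0.0
```

```bash
python3 -m crank '[{"delta_rot":[0,0,0],"xyz":[-0.15,0.458,0.0],"fingers":-0.3},{"delta_rot":[0,0,0],"xyz":[-0.15,0.458,0.0],"fingers":-0.3},{"delta_rot":[0,0,0],"xyz":[-0.15,0.458,0.0],"fingers":-0.3},{"delta_rot":[0,0,0],"xyz":[-0.15,0.458,0.0],"fingers":-0.3},{"delta_rot":[0,0,-3],"xyz":[-0.15,0.458,0.0],"fingers":-0.3},{"delta_rot":[0,0,-3],"xyz":[-0.15,0.458,0.0],"fingers":-0.3},{"delta_rot":[0,0,-3],"xyz":[-0.15,0.458,0.0],"fingers":-0.3},{"delta_rot":[0,0,-3],"xyz":[-0.15,0.458,0.0],"fingers":-0.3},{"delta_rot":[0,0,-3],"xyz":[-0.15,0.458,0.02],"fingers":-0.3},{"delta_rot":[0,0,-3],"xyz":[-0.15,0.458,0.02],"fingers":-0.3}]'
python3 -m crank '[{"delta_rot":[0,0,0],"xyz":[0,0,0],"fingers":-0.3},{"delta_rot":[0,0,0],"xyz":[0,0,0],"fingers":-0.3}]'
python3 - <<'E'
from h import *
c=cam('wrist'); save(c,'w5.png')
M=seg(c,'walnut',(.618,.25,.02),.06); ys,xs=np.nonzero(M); w=np.array([atz(c,(x,y),.025)[:2] for x,y in zip(xs,ys)]); v=np.linalg.eigh(np.cov(w.T))[1][:,1]; v*=np.sign(v[1]); h=w.mean(0)
print(cen(M),M.sum(),h,'handle axis',np.degrees(np.arctan2(v[1],v[0])),np.ptp(w@v)); e=np.array([v[1],-v[0]]); g=h+.031*e; print(g, proj(c,(*g,.031)))
goal(*g,.012,np.degrees(np.arctan2(v[1],v[0])))
E
```

```text
t: 18.45
eef_pos: [0.644, 0.2592, 0.1341]
tool_rot: [0.0, -0.078, 0.997, 0.001]
contact_force: [-0.4, 0.2, 0.6]
gripper_width: 0.648
grasp_force: 0.0
t: 18.65
eef_pos: [0.6439, 0.2549, 0.1337]
tool_rot: [-0.0, -0.077, 0.997, -0.0]
contact_force: [0.4, -1.1, 0.1]
gripper_width: 0.65
grasp_force: 0.0
[334.11659808 200.27160494] 729 [0.61549233 0.26246122] handle axis 86.11124984823117 0.07550497799837841
[0.64642096 0.26035882] [324.89133958 241.87893204]
xyz [-0.003, 0.007, 0.1222] rot [-0.0, 0.0, 12.6] rows 3.0 now [0.6445 0.2531 0.1342] 98.7 F [ 0.4 -0.6  0.1] t 18.7 w 0.65 gf 0.0
```

View pics/w5.png

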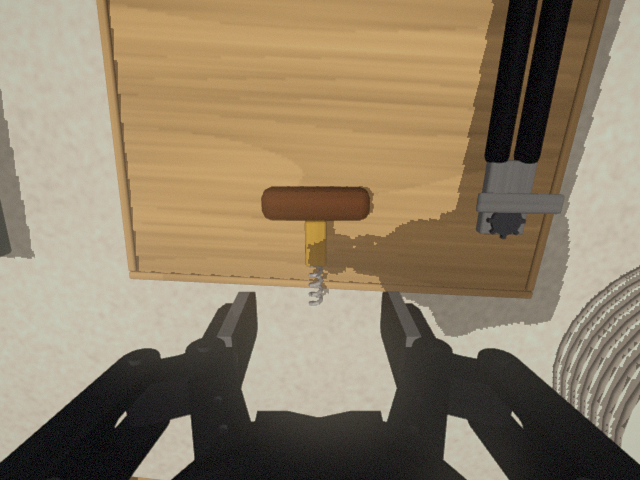

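```bash
python3 -m crank '[{"delta_rot":[0,0,0],"xyz":[-0.004,0,0.05],"fingers":0},{"delta_rot":[0,0,0],"xyz":[-0.004,0,0.09],"fingers":0},{"delta_rot":[0,0,0],"xyz":[-0.004,0,0.122],"fingers":0},{"delta_rot":[0,0,0],"xyz":[-0.004,0,0.122],"fingers":0},{"delta_rot":[0,0,0],"xyz":[-0.004,0,0.122],"fingers":1},{"delta_rot":[0,0,0],"xyz":[-0.004,0,0.122],"fingers":1},{"delta_rot":[0,0,0],"xyz":[-0.004,0,0.122],"fingers":1},{"delta_rot":[0,0,0],"xyz":[-0.004,0,0.122],"fingers":1},{"delta_rot":[0,0,0],"xyz":[-0.004,0,0.122],"fingers":1},{"delta_rot":[0,0,0],"xyz":[-0.004,0,0.122],"fingers":1}]'
python3 -m crank '[{"delta_rot":[0,0,0],"xyz":[0,0,-0.03],"fingers":1},{"delta_rot":[0,0,0],"xyz":[0,0,-0.08],"fingers":1},{"delta_rot":[0,0,0],"xyz":[0,0,-0.135],"fingers":1},{"delta_rot":[0,0,0],"xyz":[0,0,-0.135],"fingers":1},{"delta_rot":[0,0,0],"xyz":[0,0,-0.135],"fingers":1}]'
python3 -c "
from h import *
goal(*bw(.033,.055),.145,95.8); print(bw(.033,.055))"
```

```text
t: 19.7
eef_pos: [0.6502, 0.2546, 0.0148]
tool_rot: [0.002, -0.076, 0.997, 0.0]
contact_force: [-0.9, -2.2, 8.4]
gripper_width: 0.171
grasp_force: 51.3
t: 20.2
eef_pos: [0.6497, 0.2554, 0.1502]
tool_rot: [0.002, -0.076, 0.997, 0.001]
contact_force: [-0.2, -0.5, -0.8]
gripper_width: 0.169
grasp_force: 50.2
xyz [0.0665, -0.458, 0.004] rot [0.1, 0.3, 2.9] rows 10.0 now [0.6497 0.2554 0.1502] 98.7 F [-0.2 -0.5 -0.8] t 20.2 w 0.17 gf 50.2
(np.float64(0.6536365267258989), np.float64(-0.20738606074765942))
```

```bash
python3 -m crank '[{"delta_rot":[0,0,0],"xyz":[0.066,-0.458,0],"fingers":1},{"delta_rot":[0,0,0],"xyz":[0.066,-0.458,0],"fingers":1},{"delta_rot":[0,0,0],"xyz":[0.066,-0.458,0],"fingers":1},{"delta_rot":[0,0,0],"xyz":[0.066,-0.458,0],"fingers":1},{"delta_rot":[0,0,3],"xyz":[0.066,-0.458,0],"fingers":1},{"delta_rot":[0,0,3],"xyz":[0.066,-0.458,0],"fingers":1},{"delta_rot":[0,0,3],"xyz":[0.066,-0.458,0],"fingers":1},{"delta_rot":[0,0,3],"xyz":[0.066,-0.458,0],"fingers":1},{"delta_rot":[0,0,3],"xyz":[0.066,-0.458,0],"fingers":1},{"delta_rot":[0,0,3],"xyz":[0.066,-0.458,0],"fingers":1}]'
python3 -m crank '[{"delta_rot":[0,0,0],"xyz":[0,0,0],"fingers":1},{"delta_rot":[0,0,0],"xyz":[0,0,0],"fingers":1}]'
python3 -c "
from h import *
goal(*bw(.033,.055),.019,95.8)"
```

```text
t: 21.2
eef_pos: [0.6496, -0.2166, 0.1455]
tool_rot: [-0.002, -0.046, 0.999, -0.002]
contact_force: [-0.9, -0.8, -0.3]
gripper_width: 0.173
grasp_force: 50.1
t: 21.4
eef_pos: [0.6521, -0.2062, 0.1454]
tool_rot: [-0.001, -0.05, 0.999, 0.001]
contact_force: [0.3, 1.2, -0.5]
gripper_width: 0.173
grasp_force: 50.0
xyz [-0.0016, -0.0015, 0.1264] rot [0.1, -0.1, -0.0] rows 3.0 now [ 0.6521 -0.2062  0.1454] 95.8 F [ 0.3  1.2 -0.5] t 21.4 w 0.17 gf 50.0
```

```bash
python3 -m crank '[{"delta_rot":[0,0,0],"xyz":[-0.001,-0.001,0.05],"fingers":1},{"delta_rot":[0,0,0],"xyz":[-0.001,-0.001,0.09],"fingers":1},{"delta_rot":[0,0,0],"xyz":[-0.001,-0.001,0.125],"fingers":1},{"delta_rot":[0,0,0],"xyz":[-0.001,-0.001,0.125],"fingers":1},{"delta_rot":[0,0,0],"xyz":[-0.001,-0.001,0.125],"fingers":0.25},{"delta_rot":[0,0,0],"xyz":[-0.001,-0.001,0.125],"fingers":0.25},{"delta_rot":[0,0,0],"xyz":[-0.001,-0.001,0.125],"fingers":0.25},{"delta_rot":[0,0,0],"xyz":[-0.001,-0.001,0.07],"fingers":0.25},{"delta_rot":[0,0,0],"xyz":[-0.001,-0.001,0.02],"fingers":0.25},{"delta_rot":[0,0,0],"xyz":[-0.001,-0.001,-0.03],"fingers":0.25}]'
python3 -m crank '[{"delta_rot":[0,0,0],"xyz":[0.05,0.03,-0.05],"fingers":1},{"delta_rot":[0,0,0],"xyz":[0.1,0.03,-0.10],"fingers":1},{"delta_rot":[0,0,0],"xyz":[0.1,0.03,-0.13],"fingers":1},{"delta_rot":[0,0,0],"xyz":[0.1,0.03,-0.13],"fingers":1},{"delta_rot":[0,0,0],"xyz":[0.1,0.03,-0.13],"fingers":1},{"delta_rot":[0,0,0],"xyz":[0.1,0.03,-0.13],"fingers":1}]'
python3 - <<'E'
from h import *
c=cam('wrist'); save(c,'w6.png'); goal(.6,-.2,.3,95.8)
T=cam('top');S=cam('scene');b=cv2.resize(T['img'][110:275,300:500],None,fx=2.5,fy=2.5);s=cv2.resize(S['img'][110:350,70:330],None,fx=1.5,fy=1.5)
cv2.imwrite('pics/ts6.png',np.hstack([cv2.copyMakeBorder(x,0,420-x.shape[0],0,0,0) for x in (cv2.resize(b,(400,330)),s)])[:,:,::-1])
E
```

```text
t: 22.4
eef_pos: [0.6538, -0.209, 0.1752]
tool_rot: [0.001, -0.05, 0.999, -0.0]
contact_force: [1.3, -0.2, 0.3]
gripper_width: 0.377
grasp_force: 0.0
t: 23.0
eef_pos: [0.5514, -0.1889, 0.303]
tool_rot: [0.001, -0.05, 0.999, 0.0]
contact_force: [-0.0, 0.5, 0.2]
gripper_width: 0.001
grasp_force: 0.0
xyz [-0.0473, -0.0162, 0.0018] rot [0.0, 0.0, -0.0] rows 2.0 now [ 0.5513 -0.1886  0.3018] 95.8 F [-0.4 -0.8 -0.9] t 23.1 w 0.0 gf 0.0
```

View pics/w6.png

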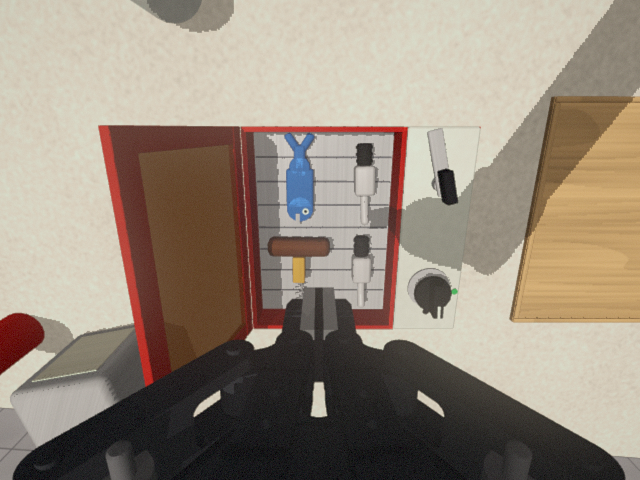

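```bash
cat > w.py <<'E'
from h import *
from scipy.optimize import least_squares
E
python3 - <<'E'
from h import *
from scipy.optimize import least_squares
W=cam('wrist'); T=cam('top')
# refine box using wrist rim/deck corners + top
u=np.array([(45,160),(85,508),(408,122),(458,462),(160,148),(204,492)])/3.4+[310,110]
M=np.array([(-.171,.126),(-.171,-.126),(.091,.126),(.091,-.126),(-.091,.126),(-.091,-.126)])
b=np.load('box.npy')
def P3(p,x,y,z):
    c,s=np.cos(p[2]),np.sin(p[2]); return (p[0]+x*c-y*s,p[1]+x*s+y*c,z)
uw=[((-.171,-.126),(480,126)),((-.171,.126),(453,328)),((-.091,-.126),(407,127)),((-.091,.126),(393,328))]
print('wrist resid',[np.round(proj(W,P3(b,*m_,.05))-q,1).tolist() for m_,q in uw])
res=lambda p:np.concatenate([proj(T,P3(p,*m_,.05))-q for m_,q in zip(M,u)]+[proj(W,P3(p,*m_,.05))-q for m_,q in uw])
r=least_squares(res,b,loss='soft_l1'); print(r.x,r.fun.round(1)); np.save('box.npy',r.x); b=r.x
ul=[(473.2,112.4),(492.9,232.9)]
def rl(t): 
    t=t[0]; return np.concatenate([proj(T,P3(b,.091-.182*np.cos(t)+.008*np.sin(t),y,.05+.182*np.sin(t)+.008*np.cos(t)))-q for y,q in zip((.126,-.126),ul)])
rr=least_squares(rl,[1.85]); print('lid',rr.x,rr.fun.round(1)); 
ul2=[(104,126)]; t=rr.x[0]; print('w check',proj(W,P3(b,.091-.182*np.cos(t)+.008*np.sin(t),-.126,.05+.182*np.sin(t)+.008*np.cos(t))))
print(bw(.2,-.05)); goal(*bw(.2,-.05),.29,95.8)
E
```

```text
wrist resid [[-0.0, -0.6], [-0.0, 1.4], [-1.0, -1.5], [-1.6, 1.4]]
[ 0.59572167 -0.17950764 -1.46891273] [-0.1 -0.3  0.2 -0.2  0.  -1.1  0.8  0.9 -1.3 -0.4 -1.1  0.7  0.4 -0.5
  0.5  1.4 -0.6 -1.4 -1.1  1.5]
lid [1.78013933] [-0.3 -0.8  0.3  0. ]
w check [ 96.65797849 123.56120053]
(np.float64(0.5663224322496425), np.float64(-0.3835558771831596))
xyz [0.0045, -0.1953, 0.0105] rot [0.0, -0.1, -0.0] rows 4.0 now [ 0.5512 -0.1888  0.3006] 95.8 F [ 0.6  0.9 -0. ] t 23.2 w -0.0 gf 0.0
```

View pics/ts6.png

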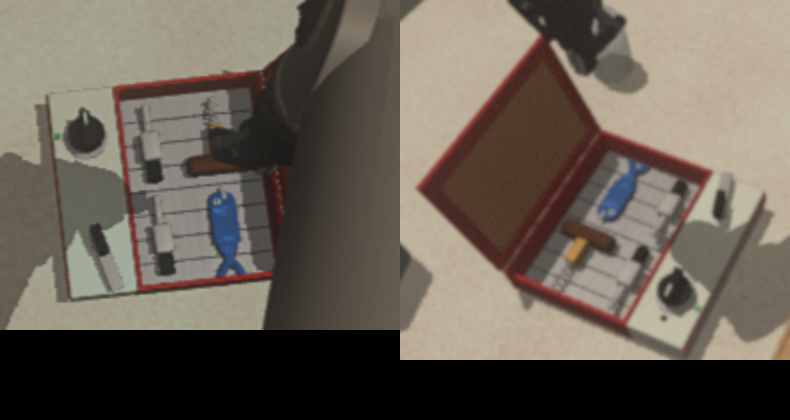

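```bash
python3 -m crank '[{"delta_rot":[0,0,0],"xyz":[0.004,-0.197,0],"fingers":1},{"delta_rot":[0,0,0],"xyz":[0.004,-0.197,0],"fingers":1},{"delta_rot":[0,0,0],"xyz":[0.004,-0.197,0],"fingers":1},{"delta_rot":[0,0,0],"xyz":[0.004,-0.197,0],"fingers":1},{"delta_rot":[0,0,0],"xyz":[0.004,-0.197,0],"fingers":1},{"delta_rot":[0,0,0],"xyz":[0.004,-0.197,0.0],"fingers":1},{"delta_rot":[0,0,0],"xyz":[0.004,-0.197,0.04],"fingers":1},{"delta_rot":[0,0,0],"xyz":[0.004,-0.197,0.08],"fingers":1},{"delta_rot":[0,0,0],"xyz":[0.004,-0.197,0.11],"fingers":1},{"delta_rot":[0,0,0],"xyz":[0.004,-0.197,0.11],"fingers":1}]'
python3 - <<'E'
from h import *
p,r,s=pose(); print(p,wb(*p[:2]),s['contact_force'])
x0=wb(*p[:2])[0]; z0=p[2]
for t in np.arange(1.8,-.01,-.06):
    rr=.16; px=.091-rr*np.cos(t)+.008*np.sin(t); pz=.05+rr*np.sin(t)+.008*np.cos(t)
    tx=px+.015; tz=pz
    if t>1.5: 
        tz=.2; tx=max(tx,.091-.182*np.cos(t)+.008*np.sin(t)+.015)
    print(round(t,2),'y %.3f z %.3f'%(x0-tx,z0-tz),end=' | ')
E
```

```text
t: 24.25
eef_pos: [0.5654, -0.3812, 0.1867]
tool_rot: [-0.004, -0.051, 0.999, 0.003]
contact_force: [0.5, 0.7, -0.6]
gripper_width: -0.002
grasp_force: 0.0
[ 0.56538858 -0.38120387  0.18665447] (np.float64(0.19756521100827104), np.float64(-0.05068979554321531)) [ 0.52551971  0.67001792 -0.63403798]
1.8 y 0.042 z -0.013 | 1.74 y 0.053 z -0.013 | 1.68 y 0.064 z -0.013 | 1.62 y 0.075 z -0.013 | 1.56 y 0.085 z -0.013 | 1.5 y 0.095 z -0.024 | 1.44 y 0.105 z -0.023 | 1.38 y 0.114 z -0.022 | 1.32 y 0.124 z -0.020 | 1.26 y 0.133 z -0.018 | 1.2 y 0.142 z -0.015 | 1.14 y 0.151 z -0.012 | 1.08 y 0.160 z -0.008 | 1.02 y 0.168 z -0.004 | 0.96 y 0.177 z 0.001 | 0.9 y 0.185 z 0.006 | 0.84 y 0.192 z 0.012 | 0.78 y 0.200 z 0.018 | 0.72 y 0.207 z 0.025 | 0.66 y 0.213 z 0.032 | 0.6 y 0.219 z 0.040 | 0.54 y 0.225 z 0.048 | 0.48 y 0.230 z 0.056 | 0.42 y 0.234 z 0.064 | 0.36 y 0.238 z 0.073 | 0.3 y 0.242 z 0.082 | 0.24 y 0.245 z 0.091 | 0.18 y 0.248 z 0.100 | 0.12 y 0.249 z 0.110 | 0.06 y 0.251 z 0.119 | -0.0 y 0.252 z 0.129 |
```

```bash
python3 -m crank '[{"delta_rot":[0,0,0],"xyz":[0,0.02,-0.013],"fingers":1},{"delta_rot":[0,0,0],"xyz":[0,0.035,-0.013],"fingers":1},{"delta_rot":[0,0,0],"xyz":[0,0.045,-0.013],"fingers":1},{"delta_rot":[0,0,0],"xyz":[0,0.055,-0.013],"fingers":1},{"delta_rot":[0,0,0],"xyz":[0,0.065,-0.013],"fingers":1},{"delta_rot":[0,0,0],"xyz":[0,0.075,-0.013],"fingers":1},{"delta_rot":[0,0,0],"xyz":[0,0.085,-0.015],"fingers":1},{"delta_rot":[0,0,0],"xyz":[0,0.095,-0.02],"fingers":1},{"delta_rot":[0,0,0],"xyz":[0,0.105,-0.022],"fingers":1},{"delta_rot":[0,0,0],"xyz":[0,0.114,-0.022],"fingers":1}]'
python3 - <<'E'
from h import *
p,r,s=pose(); print(p,wb(*p[:2]),s['contact_force']); c=cam('scene'); save(c,'s7.png')
cv2.imwrite('pics/s7.png',c['img'][60:360,60:400,::-1])
E
```

```text
t: 25.25
eef_pos: [0.5554, -0.2712, 0.2141]
tool_rot: [-0.0, -0.05, 0.999, 0.0]
contact_force: [0.3, -2.3, -2.4]
gripper_width: -0.003
grasp_force: 1.0
[ 0.55537651 -0.2711575   0.21409719] (np.float64(0.08707119496167305), np.float64(-0.049457409599962185)) [ 0.30853682 -2.33603292 -2.39568986]
```

View pics/s7.png

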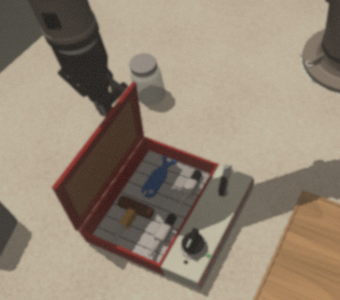

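```bash
python3 -m crank '[{"delta_rot":[0,0,0],"xyz":[0,0.010,0.002],"fingers":1},{"delta_rot":[0,0,0],"xyz":[0,0.019,0.004],"fingers":1},{"delta_rot":[0,0,0],"xyz":[0,0.028,0.007],"fingers":1},{"delta_rot":[0,0,0],"xyz":[0,0.037,0.010],"fingers":1},{"delta_rot":[0,0,0],"xyz":[0,0.046,0.014],"fingers":1},{"delta_rot":[0,0,0],"xyz":[0,0.054,0.018],"fingers":1},{"delta_rot":[0,0,0],"xyz":[0,0.063,0.023],"fingers":1},{"delta_rot":[0,0,0],"xyz":[0,0.071,0.028],"fingers":1},{"delta_rot":[0,0,0],"xyz":[0,0.078,0.034],"fingers":1},{"delta_rot":[0,0,0],"xyz":[0,0.086,0.040],"fingers":1}]'
python3 - <<'E'
from h import *
p,r,s=pose(); print(p,wb(*p[:2]),s['contact_force'])
x0=wb(*p[:2])[0]; z0=p[2]
for t in np.arange(.78,-.01,-.06):
    rr=.16; px=.091-rr*np.cos(t)+.008*np.sin(t); pz=.05+rr*np.sin(t)+.008*np.cos(t)
    print(round(t,2),'y %.3f z %.3f'%(x0-px-.015,z0-pz),end=' | ')
E
```

```text
t: 26.3
eef_pos: [0.5469, -0.1858, 0.1733]
tool_rot: [-0.0, -0.05, 0.999, 0.0]
contact_force: [1.4, -0.2, 1.6]
gripper_width: -0.001
grasp_force: 0.7
[ 0.54688667 -0.18582549  0.17333123] (np.float64(0.0013182059694071312), np.float64(-0.04922433029254648)) [ 1.40550177 -0.16314797  1.63358891]
0.78 y 0.003 z 0.005 | 0.72 y 0.010 z 0.012 | 0.66 y 0.017 z 0.019 | 0.6 y 0.023 z 0.026 | 0.54 y 0.028 z 0.034 | 0.48 y 0.034 z 0.042 | 0.42 y 0.038 z 0.051 | 0.36 y 0.042 z 0.059 | 0.3 y 0.046 z 0.068 | 0.24 y 0.049 z 0.078 | 0.18 y 0.051 z 0.087 | 0.12 y 0.053 z 0.096 | 0.06 y 0.055 z 0.106 | -0.0 y 0.055 z 0.115 |
```

```bash
python3 -m crank '[{"delta_rot":[0,0,0],"xyz":[0,0.010,0.011],"fingers":1},{"delta_rot":[0,0,0],"xyz":[0,0.017,0.019],"fingers":1},{"delta_rot":[0,0,0],"xyz":[0,0.023,0.026],"fingers":1},{"delta_rot":[0,0,0],"xyz":[0,0.028,0.034],"fingers":1},{"delta_rot":[0,0,0],"xyz":[0,0.034,0.042],"fingers":1},{"delta_rot":[0,0,0],"xyz":[0,0.038,0.051],"fingers":1},{"delta_rot":[0,0,0],"xyz":[0,0.042,0.059],"fingers":1},{"delta_rot":[0,0,0],"xyz":[0,0.046,0.068],"fingers":1},{"delta_rot":[0,0,0],"xyz":[0,0.049,0.078],"fingers":1},{"delta_rot":[0,0,0],"xyz":[0,0.051,0.087],"fingers":1}]'
python3 -m crank '[{"delta_rot":[0,0,0],"xyz":[0,0.002,0.007],"fingers":1},{"delta_rot":[0,0,0],"xyz":[0,0.003,0.013],"fingers":1},{"delta_rot":[0,0,0],"xyz":[0,0.004,0.018],"fingers":1},{"delta_rot":[0,0,0],"xyz":[0,0.004,0.022],"fingers":1},{"delta_rot":[0,0,0],"xyz":[0,0.004,0.024],"fingers":1},{"delta_rot":[0,0,0],"xyz":[0,0.004,0.024],"fingers":1}]'
python3 - <<'E'
from h import *
p,r,s=pose(); print(p,wb(*p[:2]),s['contact_force'])
E
```

```text
t: 27.3
eef_pos: [0.5418, -0.1353, 0.086]
tool_rot: [-0.0, -0.05, 0.999, 0.0]
contact_force: [0.6, -0.6, 0.2]
gripper_width: -0.004
grasp_force: 0.4
t: 27.9
eef_pos: [0.5414, -0.1317, 0.0627]
tool_rot: [-0.0, -0.05, 0.999, 0.0]
contact_force: [-0.1, 0.0, 0.0]
gripper_width: -0.001
grasp_force: 0.0
[ 0.54139769 -0.13173721  0.06272759] (np.float64(-0.05304785594272966), np.float64(-0.049183663194071206)) [-0.07897799  0.04957     0.02442785]
```

```bash
python3 -m crank '[{"delta_rot":[0,0,0],"xyz":[0,0,0.001],"fingers":1},{"delta_rot":[0,0,0],"xyz":[0,0,0.002],"fingers":1},{"delta_rot":[0,0,0],"xyz":[0,0,0.003],"fingers":1}]'
python3 -m crank '[{"delta_rot":[0,0,0],"xyz":[0,0,0.001],"fingers":1},{"delta_rot":[0,0,0],"xyz":[0,0,0.002],"fingers":1},{"delta_rot":[0,0,0],"xyz":[0,0,0.002],"fingers":1}]'
python3 - <<'E'
from h import *
c=cam('wrist'); save(c,'w8.png'); S=cam('scene'); 
cv2.imwrite('pics/s8.png',cv2.resize(S['img'][150:370,120:340],None,fx=2.6,fy=2.6,interpolation=cv2.INTER_CUBIC)[:,:,::-1])
E
```

```text
t: 28.2
eef_pos: [0.5417, -0.1317, 0.0601]
tool_rot: [0.0, -0.05, 0.999, 0.0]
contact_force: [-0.1, 0.9, 0.0]
gripper_width: 0.003
grasp_force: 0.3
t: 28.5
eef_pos: [0.5415, -0.1317, 0.0578]
tool_rot: [-0.0, -0.05, 0.999, -0.0]
contact_force: [-0.4, -1.1, -0.3]
gripper_width: 0.002
grasp_force: 0.0
```

View pics/s8.png

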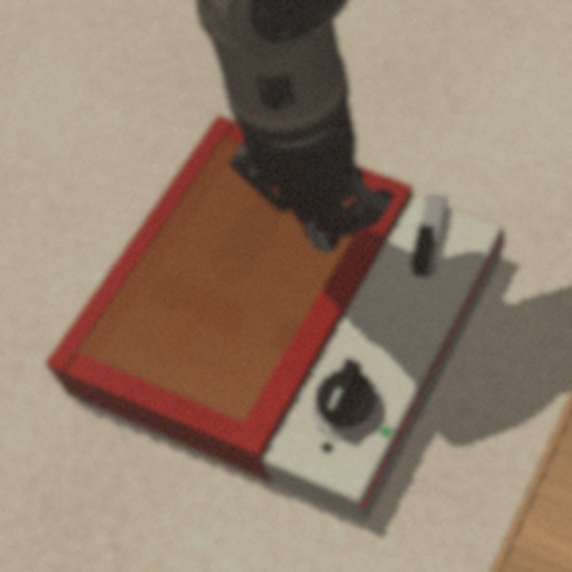

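```bash
python3 -m crank '[{"delta_rot":[0,0,0],"xyz":[0,0,-0.02],"fingers":1},{"delta_rot":[0,0,0],"xyz":[0,0.025,-0.02],"fingers":1},{"delta_rot":[0,0,0],"xyz":[0,0.025,-0.02],"fingers":1},{"delta_rot":[0,0,0],"xyz":[0,0.025,-0.014],"fingers":1},{"delta_rot":[0,0,0],"xyz":[0,0.025,-0.008],"fingers":1},{"delta_rot":[0,0,0],"xyz":[0,0.025,-0.004],"fingers":1},{"delta_rot":[0,0,0],"xyz":[0,0.025,-0.002],"fingers":1},{"delta_rot":[0,0,0],"xyz":[0,0.025,-0.002],"fingers":1}]'
python3 -m crank '[{"delta_rot":[0,0,0],"xyz":[0,0,0.001],"fingers":1},{"delta_rot":[0,0,0],"xyz":[0,0,0.002],"fingers":1},{"delta_rot":[0,0,0],"xyz":[0,0,0.002],"fingers":1}]'
python3 -m crank '[{"delta_rot":[0,0,0],"xyz":[0,0,0.001],"fingers":1},{"delta_rot":[0,0,0],"xyz":[0,0,0.002],"fingers":1},{"delta_rot":[0,0,0],"xyz":[0,0,0.002],"fingers":1}]'
```

```text
t: 29.4
eef_pos: [0.5386, -0.1072, 0.0593]
tool_rot: [-0.001, -0.05, 0.999, -0.0]
contact_force: [0.5, 0.2, -1.2]
gripper_width: 0.001
grasp_force: 0.0
t: 29.7
eef_pos: [0.5392, -0.107, 0.0581]
tool_rot: [0.0, -0.05, 0.999, -0.0]
contact_force: [0.1, -0.6, 0.7]
gripper_width: 0.003
grasp_force: 0.4
t: 30.0
eef_pos: [0.5393, -0.107, 0.0578]
tool_rot: [0.0, -0.05, 0.999, 0.0]
contact_force: [-6.4, 1.8, 20.1]
gripper_width: 0.0
grasp_force: 10.3
```

```bash
python3 -m crank '[{"delta_rot":[0,0,0],"xyz":[0,0,-0.05],"fingers":1},{"delta_rot":[0,0,0],"xyz":[-0.025,0.02,-0.10],"fingers":1},{"delta_rot":[0,0,0],"xyz":[-0.05,0.04,-0.15],"fingers":-0.2},{"delta_rot":[0,0,0],"xyz":[-0.05,0.05,-0.19],"fingers":-0.2},{"delta_rot":[0,0,0],"xyz":[-0.05,0.05,-0.19],"fingers":-0.2},{"delta_rot":[0,0,0],"xyz":[-0.05,0.05,-0.19],"fingers":-0.2}]'
python3 - <<'E'
from h import *
c=cam('wrist'); save(c,'w9.png'); np.savez('w9.npz',**c)
for t in ['latch_grip','knob_grip']: print(t,[(d['pixel'],round(d['score'],2)) for d in search_frame('wrist',t)][:3])
p,r,s=pose(); print(p,wb(*p[:2]))
for n,P in dict(deck=(-.171,.126),deck2=(-.171,-.126),b1=(-.091,.126),b2=(-.091,-.126)).items(): print(n,proj(c,(*bw(*P),.05)))
E
```

```text
t: 30.6
eef_pos: [0.585, -0.0513, 0.2478]
tool_rot: [0.002, -0.051, 0.999, 0.0]
contact_force: [-0.7, 0.6, -0.9]
gripper_width: 0.604
grasp_force: 0.0
latch_grip [([314.6, 113.8], 0.89)]
knob_grip [([324.3, 277.3], 0.77)]
[ 0.58232375 -0.05267253  0.24411713] (np.float64(-0.12754004712084227), np.float64(-0.0004283707757217897))
deck [356.3682887  316.97845436]
deck2 [365.70053766  67.58283603]
b1 [284.55978773 316.9937961 ]
b2 [275.99914124  67.62853068]
```

View pics/w9.png

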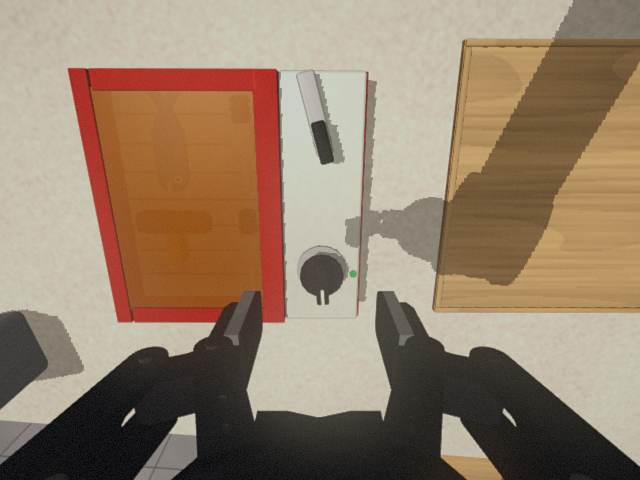

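Run:
```python
from h import *
c=dict(np.load('w9.npz')); T=cam('top')
# camera orig noted at arm still moving: check with current
W=cam('wrist'); print('cam',c['origin'],W['origin'])
hsv=cv2.cvtColor(W['img'],cv2.COLOR_RGB2HSV); V=hsv[...,2]
M=(V<75); M[:, :300]=0; M[:,345:]=0; M[:105]=0; M[172:]=0
n,l,st,ce=cv2.connectedComponentsWithStats(M.astype(np.uint8)); i=1+st[1:,4].argmax(); print(st[i],ce[i])
ys,xs=np.nonzero(l==i); w=np.array([atz(W,(x,y),.082)[:2] for x,y in zip(xs,ys)]); print('fin world',w.mean(0),wb(*w.mean(0)),cv2.minAreaRect((w*1000).astype(np.float32)))
v=np.linalg.eigh(np.cov(w.T))[1][:,1]; v*=np.sign(v[0]); print('axis',np.degrees(np.arctan2(v[1],v[0])), 'box y',np.degrees(np.load('box.npy')[2])+90)
K=np.array([cen(seg(W,'black',(*bw(-.131,.065),.08),.03))]); print('knob px',K, wb(*atz(W,K[0],.082)[:2]))
for z in (.056,.072): print('skirt',wb(*atz(W,(321,271),z)[:2]))
d=W['img'][90:340,270:380]; cv2.imwrite('pics/deck9.png',cv2.resize(d,None,fx=2.4,fy=2.4,interpolation=cv2.INTER_CUBIC)[:,:,::-1])
```

```text
cam [ 0.50701189 -0.05896826  0.39169494] [ 0.50535188 -0.0601035   0.38847209]
[313 126  22  43 553] [323.48824593 146.88065099]
fin world [ 0.51914611 -0.05455061] (np.float64(-0.1320973492410059), np.float64(-0.06346940487505237)) ((519.59375, -54.455692291259766), (34.98564910888672, 11.245132446289062), 20.683700561523438)
axis 20.865096885175532 box y 5.837499996679966Traceback (most recent call last):
  File "<stdin>", line 10, in <module>
  File "h.py", line 49, in cen
    ys,xs=np.nonzero(M); return np.array([xs.mean(),ys.mean()])
          ~~~~~~~~~~^^^
    return _wrapfunc(a, 'nonzero')
    return _wrapit(obj, method, *args, **kwds)
    result = getattr(arr, method)(*args, **kwds)
ValueError: Calling nonzero on 0d arrays is not allowed. Use np.atleast_1d(scalar).nonzero() instead.
```

Run:
```python
from h import *
W=cam('wrist'); d=W['img'][60:340,270:380]; cv2.imwrite('pics/deck9.png',cv2.resize(d,None,fx=2.1,fy=2.1,interpolation=cv2.INTER_CUBIC)[:,:,::-1])
np.savez('w9.npz',**W)
goal(.519,-.0545,.072,110.9); print(pose()[2]['q'])
```

```text
xyz [0.063, 0.0045, 0.1725] rot [0.0, -0.2, -15.2] rows 4.0 now [ 0.5827 -0.0527  0.2443] 95.7 F [-0.5  0.7  0.3] t 30.9 w 0.6 gf 0.0
[-0.29399948  0.3274798   0.35144667  1.77938088 -0.12675779  1.05993901
  1.77266808]
```

View pics/deck9.png

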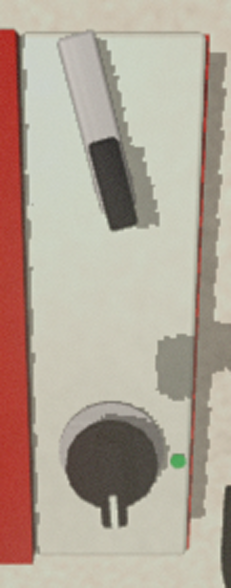

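```bash
python3 -m crank '[{"delta_rot":[0,0,84],"xyz":[0.063,0.0045,0.05],"fingers":-0.2},{"delta_rot":[0,0,84],"xyz":[0.063,0.0045,0.05],"fingers":-0.2},{"delta_rot":[0,0,84],"xyz":[0.063,0.0045,0.05],"fingers":-0.2},{"delta_rot":[0,0,84],"xyz":[0.063,0.0045,0.05],"fingers":-0.2},{"delta_rot":[0,0,84],"xyz":[0.063,0.0045,0.05],"fingers":-0.2},{"delta_rot":[0,0,84],"xyz":[0.063,0.0045,0.05],"fingers":-0.2},{"delta_rot":[0,0,84],"xyz":[0.063,0.0045,0.05],"fingers":-0.2},{"delta_rot":[0,0,84],"xyz":[0.063,0.0045,0.05],"fingers":-0.2},{"delta_rot":[0,0,84],"xyz":[0.063,0.0045,0.05],"fingers":-0.2},{"delta_rot":[0,0,84],"xyz":[0.063,0.0045,0.05],"fingers":-0.2}]' 20
python3 -m crank '[{"delta_rot":[0,0,81],"xyz":[0,0,0],"fingers":-0.2},{"delta_rot":[0,0,81],"xyz":[0,0,0],"fingers":-0.2},{"delta_rot":[0,0,81],"xyz":[0,0,0],"fingers":-0.2},{"delta_rot":[0,0,81],"xyz":[0,0,0],"fingers":-0.2},{"delta_rot":[0,0,81],"xyz":[0,0,0],"fingers":-0.2},{"delta_rot":[0,0,81],"xyz":[0,0,0],"fingers":-0.2},{"delta_rot":[0,0,81],"xyz":[0,0,0],"fingers":-0.2},{"delta_rot":[0,0,81],"xyz":[0,0,0],"fingers":-0.2},{"delta_rot":[0,0,81],"xyz":[0,0,0],"fingers":-0.2},{"delta_rot":[0,0,81],"xyz":[0,0,0],"fingers":-0.2}]'
python3 -c "
from h import *
goal(.519,-.0545,.072,110.9);print(pose()[2]['q'].round(2) if 0 else np.round(pose()[2]['q'],2))
W=cam('wrist'); save(W,'w10.png'); print(proj(W,(.519,-.0545,.087)))"
```

```text
t: 31.9
eef_pos: [0.52, -0.0543, 0.1952]
tool_rot: [-0.0, 0.634, 0.774, -0.001]
contact_force: [-0.4, -0.3, -0.4]
gripper_width: 0.596
grasp_force: 0.0
t: 32.9
eef_pos: [0.5201, -0.0542, 0.1952]
tool_rot: [0.0, 0.984, 0.177, -0.001]
contact_force: [-0.2, -0.5, -0.3]
gripper_width: 0.6
grasp_force: 0.0
xyz [-0.0009, -0.0001, 0.1232] rot [0.0, 0.1, -0.5] rows 3.0 now [ 0.5201 -0.0542  0.1952] -69.6 F [-0.2 -0.5 -0.3] t 32.9 w 0.6 gf 0.0
[-0.79  0.4   0.99  2.   -0.41  0.95 -0.81]
[318.67732072 235.75454608]
```

View pics/w10.png

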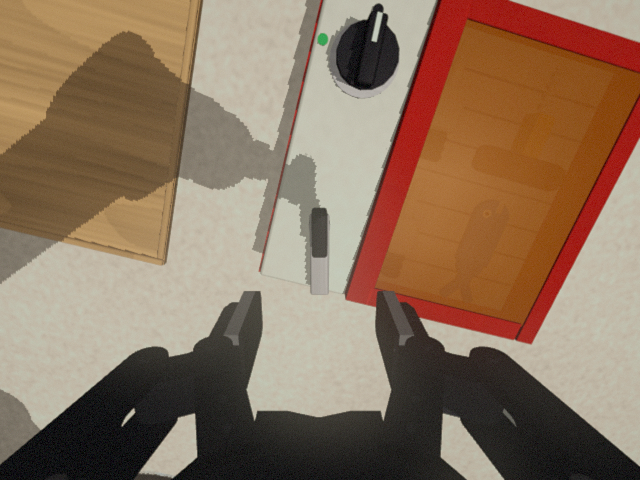

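```bash
python3 -m crank '[{"delta_rot":[0,0,0],"xyz":[0,0,0.05],"fingers":0.1},{"delta_rot":[0,0,0],"xyz":[0,0,0.09],"fingers":0.1},{"delta_rot":[0,0,0],"xyz":[0,0,0.115],"fingers":0.1},{"delta_rot":[0,0,0],"xyz":[0,0,0.123],"fingers":0.1},{"delta_rot":[0,0,0],"xyz":[0,0,0.123],"fingers":0.1}]'
python3 -m crank '[{"delta_rot":[0,0,0],"xyz":[0,0,0],"fingers":1},{"delta_rot":[0,0,0],"xyz":[0,0,0],"fingers":1},{"delta_rot":[0,0,0],"xyz":[0,0,0],"fingers":1},{"delta_rot":[0,0,0],"xyz":[0,0,0],"fingers":1},{"delta_rot":[0,0,0],"xyz":[0,0,0],"fingers":1},{"delta_rot":[0,0,0],"xyz":[0,0,0],"fingers":1}]' 20
```

```text
t: 33.45
eef_pos: [0.5199, -0.0544, 0.0722]
tool_rot: [0.0, 0.984, 0.18, -0.001]
contact_force: [-0.1, -0.4, -0.2]
gripper_width: 0.447
grasp_force: 0.0
t: 34.05
eef_pos: [0.5218, -0.0541, 0.0743]
tool_rot: [0.0, 0.984, 0.18, 0.001]
contact_force: [-0.7, -1.0, 7.1]
gripper_width: 0.131
grasp_force: 23.5
```

```bash
python3 -m crank '[{"delta_rot":[0,0,-5],"xyz":[0,0,0],"fingers":1},{"delta_rot":[0,0,-10],"xyz":[0,0,0],"fingers":1},{"delta_rot":[0,0,-15],"xyz":[0,0,0],"fingers":1},{"delta_rot":[0,0,-20],"xyz":[0,0,0],"fingers":1},{"delta_rot":[0,0,-25],"xyz":[0,0,0],"fingers":1},{"delta_rot":[0,0,-30],"xyz":[0,0,0],"fingers":1},{"delta_rot":[0,0,-35],"xyz":[0,0,0],"fingers":1},{"delta_rot":[0,0,-38],"xyz":[0,0,0],"fingers":1}]'
python3 -m crank '[{"delta_rot":[0,0,-5],"xyz":[0,0,0],"fingers":1},{"delta_rot":[0,0,-10],"xyz":[0,0,0],"fingers":1},{"delta_rot":[0,0,-15],"xyz":[0,0,0],"fingers":1},{"delta_rot":[0,0,-20],"xyz":[0,0,0],"fingers":1},{"delta_rot":[0,0,-25],"xyz":[0,0,0],"fingers":1},{"delta_rot":[0,0,-30],"xyz":[0,0,0],"fingers":1},{"delta_rot":[0,0,-35],"xyz":[0,0,0],"fingers":1},{"delta_rot":[0,0,-38],"xyz":[0,0,0],"fingers":1},{"delta_rot":[0,0,-38],"xyz":[0,0,0],"fingers":1}]'
python3 -c "
from h import *
goal(.519,-.0545,.072,5.8)"
```

```text
t: 34.85
eef_pos: [0.521, -0.0532, 0.0743]
tool_rot: [-0.001, 0.871, 0.492, 0.001]
contact_force: [-3.5, 1.9, 10.4]
gripper_width: 0.133
grasp_force: 23.9
t: 35.75
eef_pos: [0.5199, -0.053, 0.0743]
tool_rot: [-0.001, 0.664, 0.748, 0.0]
contact_force: [-6.6, 3.6, 13.8]
gripper_width: 0.132
grasp_force: 24.3
xyz [-0.0014, -0.0011, 0.0023] rot [-0.0, -0.1, 1.0] rows 1.0 now [ 0.5199 -0.053   0.0743] 6.8 F [-6.6  3.6 13.8] t 35.8 w 0.13 gf 24.3
```

```bash
python3 -m crank '[{"delta_rot":[0,0,0],"xyz":[0,0,0],"fingers":0},{"delta_rot":[0,0,0],"xyz":[0,0,0],"fingers":0},{"delta_rot":[0,0,0],"xyz":[0,0,0],"fingers":0},{"delta_rot":[0,0,0],"xyz":[0,0,0],"fingers":0},{"delta_rot":[0,0,0],"xyz":[0,0,-0.04],"fingers":0},{"delta_rot":[0,0,0],"xyz":[0,0,-0.08],"fingers":0},{"delta_rot":[0,0,0],"xyz":[0,0,-0.12],"fingers":0},{"delta_rot":[0,0,0],"xyz":[0,0,-0.12],"fingers":0},{"delta_rot":[0,0,0],"xyz":[0,0,-0.12],"fingers":0}]'
python3 - <<'E'
from h import *
W=cam('wrist'); np.savez('w11.npz',**W); save(W,'w11.png')
hsv=cv2.cvtColor(W['img'],cv2.COLOR_RGB2HSV); u=proj(W,(.519,-.0545,.082)); yy,xx=np.mgrid[:480,:640]
M=(hsv[...,2]<75)&(np.hypot(xx-u[0],yy-u[1])<45); n,l,st,ce=cv2.connectedComponentsWithStats(M.astype(np.uint8)); i=1+st[1:,4].argmax()
ys,xs=np.nonzero(l==i); w=np.array([atz(W,(x,y),.082)[:2] for x,y in zip(xs,ys)]); print(u,ce[i],st[i],cv2.minAreaRect((w*1000).astype(np.float32)))
v=np.linalg.eigh(np.cov(w.T))[1][:,1]; print('fin axis',np.degrees(np.arctan2(v[1],v[0])),'want',-84.2,w.mean(0))
# knob: white line and disc
k=bw(-.132,.0665); print('knob w',k,proj(W,(*k,.092)))
goal(*k,.2,95.8+2.6)
E
```

```text
t: 36.65
eef_pos: [0.5212, -0.0538, 0.1936]
tool_rot: [0.001, 0.664, 0.748, 0.001]
contact_force: [-0.2, 0.7, -1.2]
gripper_width: 0.503
grasp_force: 0.0
[315.7295215  234.55294235] [318.98181818 219.73939394] [309 209  16  37 165] ((518.9721069335938, -48.66867446899414), (11.366674423217773, 28.625293731689453), 7.012899398803711)
fin axis 112.59211510869233 want -84.2 [ 0.5201267  -0.04259068]
knob w (np.float64(0.6484514400085135), np.float64(-0.041428596650689695)) [490.24519512 241.18634272]
xyz [-0.0029, 0.1287, -0.0075] rot [-0.0, 0.0, 88.4] rows 11.0 now [ 0.5203 -0.0537  0.1925] 6.8 F [-0.4 -0.6 -0.3] t 36.7 w 0.51 gf 0.0
```

```bash
python3 -m crank '[{"delta_rot":[0,0,80],"xyz":[-0.003,0.129,-0.008],"fingers":0},{"delta_rot":[0,0,80],"xyz":[-0.003,0.129,-0.008],"fingers":0},{"delta_rot":[0,0,80],"xyz":[-0.003,0.129,-0.008],"fingers":0},{"delta_rot":[0,0,80],"xyz":[-0.003,0.129,-0.008],"fingers":0},{"delta_rot":[0,0,80],"xyz":[-0.003,0.129,-0.008],"fingers":0},{"delta_rot":[0,0,80],"xyz":[-0.003,0.129,-0.008],"fingers":0},{"delta_rot":[0,0,80],"xyz":[-0.003,0.129,-0.008],"fingers":0},{"delta_rot":[0,0,80],"xyz":[-0.003,0.129,-0.008],"fingers":0},{"delta_rot":[0,0,80],"xyz":[-0.003,0.129,-0.008],"fingers":0},{"delta_rot":[0,0,80],"xyz":[-0.003,0.129,-0.008],"fingers":0}]'
python3 -m crank '[{"delta_rot":[0,0,8],"xyz":[0,0,0],"fingers":0},{"delta_rot":[0,0,8],"xyz":[0,0,0],"fingers":0},{"delta_rot":[0,0,8],"xyz":[0,0,0],"fingers":0}]'
python3 - <<'E'
from h import *
W=cam('wrist'); np.savez('w12.npz',**W); save(W,'w12.png')
k=bw(-.132,.0665); u=proj(W,(*k,.092)); print('pred',u, [(d['pixel'],round(d['score'],2)) for d in search_frame('wrist','knob_grip')][:2])
g=cv2.cvtColor(W['img'],cv2.COLOR_RGB2GRAY).astype(int); hsv=cv2.cvtColor(W['img'],cv2.COLOR_RGB2HSV); yy,xx=np.mgrid[:480,:640]
D=(hsv[...,2]<80)&(np.hypot(xx-u[0],yy-u[1])<50); n,l,st,ce=cv2.connectedComponentsWithStats(D.astype(np.uint8)); i=1+st[1:,4].argmax(); print('dark',st[i],ce[i])
# white line: bright pixels whose neighbourhood is dark (inside convex hull of dark)
ys,xs=np.nonzero(l==i); hull=cv2.convexHull(np.c_[xs,ys].astype(np.int32)); m0=np.zeros((480,640),np.uint8); cv2.fillConvexPoly(m0,hull,1)
L=(m0>0)&(g>130)&(hsv[...,1]<60); m1=cv2.erode(m0,np.ones((3,3))); L&=m1>0
n,l2,st2,ce2=cv2.connectedComponentsWithStats(L.astype(np.uint8)); 
for j in range(1,n):
    if st2[j,4]>8: 
        ys,xs=np.nonzero(l2==j); w=np.array([atz(W,(x,y),.092)[:2] for x,y in zip(xs,ys)]); v=np.linalg.eigh(np.cov(w.T))[1][:,1]; v*=np.sign(v[0]); print('line',st2[j],ce2[j],w.mean(0),'axis',np.degrees(np.arctan2(v[1],v[0])),'from centre',np.degrees(np.arctan2(*(w.mean(0)-k)[::-1])))
goal(*k,.077,95.8+2.6)
for r in g[int(u[1])-34:int(u[1])+42:3,int(u[0])-40:int(u[0])+42:3]: print(''.join(' .:-=+*#%@'[min(9,x//26)] for x in r))
E
```

```text
t: 37.7
eef_pos: [0.6481, -0.0416, 0.1986]
tool_rot: [0.0, 0.99, 0.143, -0.002]
contact_force: [-0.0, 0.5, -0.4]
gripper_width: 0.495
grasp_force: 0.0
t: 38.0
eef_pos: [0.6484, -0.0417, 0.1995]
tool_rot: [0.0, 0.997, 0.078, -0.001]
contact_force: [0.1, 0.0, -0.4]
gripper_width: 0.502
grasp_force: 0.0
pred [318.27466491 234.40766375] [([320.1, 227.5], 0.89)]
dark [ 293  199   52   60 2046] [318.37243402 226.69208211]
line [317 209   4  22  79] [318.63291139 218.74683544] [ 0.6605477  -0.03980529] axis 10.153640074945253 from centre 7.6433934954004865
xyz [-0.0001, -0.0004, 0.1232] rot [0.0, 0.1, 0.5] rows 3.0 now [ 0.6488 -0.0418  0.2002] -81.1 F [-0.3 -0.5  0.8] t 38.1 w 0.5 gf 0.0
+=+++++====-::::-****+######
++++++===-::::::::-***######
+++++===::::::::::::***#####
--=++==::::::+*::::::#*#####
=--+==-::::::++::::::-**####
++*+==:::::::+#:::::::**####
###+=-:::::::+#:::::::=*####
###==::::::::+#::::::::*####
####=::::::::=#::::::::*####
####=::::::::=+::::::::*####
####=::::::::-=::::::::#####
#####-:::::::-::::::::-#####
#####*::::::::::::::::*#####
######=::::::::::::::-######
#######::::::::::::::#######
########::::::::::::*#######
#########+::::::::-########+
###########=::::-##########+
###########*::::-###########
###########*::::-###########
############****###########+
###########################=
###########################=
###########################=
###########################-
##########################*-
```

```bash
python3 -m crank '[{"delta_rot":[0,0,0],"xyz":[0,0,0.05],"fingers":0},{"delta_rot":[0,0,0],"xyz":[0,0,0.09],"fingers":0},{"delta_rot":[0,0,0],"xyz":[0,0,0.115],"fingers":0},{"delta_rot":[0,0,0],"xyz":[0,0,0.123],"fingers":0},{"delta_rot":[0,0,0],"xyz":[0,0,0.123],"fingers":0}]'
python3 -m crank '[{"delta_rot":[0,0,0],"xyz":[0,0,0],"fingers":1},{"delta_rot":[0,0,0],"xyz":[0,0,0],"fingers":1},{"delta_rot":[0,0,0],"xyz":[0,0,0],"fingers":1},{"delta_rot":[0,0,0],"xyz":[0,0,0],"fingers":1},{"delta_rot":[0,0,0],"xyz":[0,0,0],"fingers":1},{"delta_rot":[0,0,0],"xyz":[0,0,0],"fingers":1}]' 50
```

```text
t: 38.6
eef_pos: [0.6486, -0.0419, 0.0772]
tool_rot: [-0.0, 0.997, 0.077, -0.001]
contact_force: [0.4, 0.1, 0.3]
gripper_width: 0.498
grasp_force: 0.0
t: 39.2
eef_pos: [0.6502, -0.0418, 0.0787]
tool_rot: [0.0, 0.997, 0.076, 0.001]
contact_force: [2.2, -0.3, 3.0]
gripper_width: 0.122
grasp_force: 53.6
```

```bash
python3 -m crank '[{"delta_rot":[0,0,0],"xyz":[0,0,0.003],"fingers":1},{"delta_rot":[0,0,0],"xyz":[0,0,0.006],"fingers":1},{"delta_rot":[0,0,0],"xyz":[0,0,0.009],"fingers":1},{"delta_rot":[0,0,0],"xyz":[0,0,0.010],"fingers":1},{"delta_rot":[0,0,0],"xyz":[0,0,0.010],"fingers":1}]'
```

```text
t: 39.7
eef_pos: [0.6505, -0.0419, 0.0707]
tool_rot: [-0.001, 0.997, 0.076, 0.001]
contact_force: [-4.4, 2.1, 22.5]
gripper_width: 0.123
grasp_force: 56.2
```

```bash
python3 -m crank '[{"delta_rot":[0,0,-5],"xyz":[0,0,0],"fingers":1},{"delta_rot":[0,0,-10],"xyz":[0,0,0],"fingers":1},{"delta_rot":[0,0,-15],"xyz":[0,0,0],"fingers":1},{"delta_rot":[0,0,-20],"xyz":[0,0,0],"fingers":1},{"delta_rot":[0,0,-25],"xyz":[0,0,0],"fingers":1},{"delta_rot":[0,0,-30],"xyz":[0,0,0],"fingers":1},{"delta_rot":[0,0,-35],"xyz":[0,0,0],"fingers":1},{"delta_rot":[0,0,-39],"xyz":[0,0,0],"fingers":1}]'
python3 -m crank '[{"delta_rot":[0,0,-5],"xyz":[0,0,0],"fingers":1},{"delta_rot":[0,0,-10],"xyz":[0,0,0],"fingers":1},{"delta_rot":[0,0,-15],"xyz":[0,0,0],"fingers":1},{"delta_rot":[0,0,-20],"xyz":[0,0,0],"fingers":1},{"delta_rot":[0,0,-25],"xyz":[0,0,0],"fingers":1},{"delta_rot":[0,0,-30],"xyz":[0,0,0],"fingers":1},{"delta_rot":[0,0,-35],"xyz":[0,0,0],"fingers":1},{"delta_rot":[0,0,-39],"xyz":[0,0,0],"fingers":1},{"delta_rot":[0,0,-39],"xyz":[0,0,0],"fingers":1}]'
python3 -c "
from h import *
p,r,s=pose(); goal(*bw(-.132,.0665),.077,0); print(np.round(s['torque'],2))"
```

```text
t: 40.5
eef_pos: [0.6502, -0.0414, 0.0706]
tool_rot: [-0.0, 0.914, 0.406, 0.001]
contact_force: [-5.3, 3.7, 23.5]
gripper_width: 0.122
grasp_force: 56.2
t: 41.4
eef_pos: [0.6497, -0.0411, 0.0706]
tool_rot: [-0.0, 0.726, 0.687, 0.001]
contact_force: [-5.5, 2.2, 23.3]
gripper_width: 0.123
grasp_force: 56.4
xyz [-0.0004, -0.0012, -0.0064] rot [0.1, -0.1, -3.1] rows 1.0 now [ 0.6497 -0.0411  0.0706] -3.1 F [-5.5  2.2 23.3] t 41.4 w 0.12 gf 56.4
[0.6  1.39 0.07]
```

```bash
python3 -m crank '[{"delta_rot":[0,0,0],"xyz":[0,0,0],"fingers":0},{"delta_rot":[0,0,0],"xyz":[0,0,0],"fingers":0},{"delta_rot":[0,0,0],"xyz":[0,0,0],"fingers":0},{"delta_rot":[0,0,0],"xyz":[0,0,0],"fingers":0},{"delta_rot":[0,0,0],"xyz":[0,0,-0.04],"fingers":0},{"delta_rot":[0,0,0],"xyz":[0,0,-0.08],"fingers":0},{"delta_rot":[0,0,0],"xyz":[0,0,-0.12],"fingers":0},{"delta_rot":[0,0,0],"xyz":[0,0,-0.15],"fingers":0},{"delta_rot":[0,0,0],"xyz":[0,0,-0.15],"fingers":0},{"delta_rot":[0,0,0],"xyz":[0,0,-0.15],"fingers":0}]'
cat > chk.py <<'E'
from h import *
W=cam('wrist'); k=np.array(bw(-.132,.0665)); yy,xx=np.mgrid[:480,:640]
g=cv2.cvtColor(W['img'],cv2.COLOR_RGB2GRAY).astype(int); hsv=cv2.cvtColor(W['img'],cv2.COLOR_RGB2HSV); u=proj(W,(*k,.092))
D=(hsv[...,2]<80)&(np.hypot(xx-u[0],yy-u[1])<50); n,l,st,ce=cv2.connectedComponentsWithStats(D.astype(np.uint8)); i=1+st[1:,4].argmax()
ys,xs=np.nonzero(l==i); m0=np.zeros((480,640),np.uint8); cv2.fillConvexPoly(m0,cv2.convexHull(np.c_[xs,ys].astype(np.int32)),1)
L=(cv2.erode(m0,np.ones((3,3)))>0)&(g>130)&(hsv[...,1]<60); n,l2,st2,ce2=cv2.connectedComponentsWithStats(L.astype(np.uint8))
print('dark',st[i],'pred',u,'sep px/m',W['fx']/(W['origin'][2]-.092))
for j in range(1,n):
    if st2[j,4]>8:
        ys,xs=np.nonzero(l2==j); w=np.array([atz(W,(x,y),.092)[:2] for x,y in zip(xs,ys)]); v=np.linalg.eigh(np.cov(w.T))[1][:,1]; v*=np.sign(v[1])
        print('line',st2[j],ce2[j],'knob angle by axis',np.arctan2(v[1],v[0])-np.radians(5.84),'by place',np.arctan2(*(w.mean(0)-k)[::-1])-np.radians(5.84),w.mean(0)-k)
for r in g[int(u[1])-50:int(u[1])+60:3,int(u[0])-60:int(u[0])+62:3]: print(''.join(' .:-=+*#%@'[min(9,x//26)] for x in r))
goal(.55,.1,.3,-3)
E
python3 chk.py
```

```text
t: 42.4
eef_pos: [0.6488, -0.0416, 0.2176]
tool_rot: [-0.0, 0.727, 0.687, -0.0]
contact_force: [0.6, 1.0, -1.6]
gripper_width: 0.5
grasp_force: 0.0
dark [ 295  197   49   56 1898] pred [318.52297831 228.65826354] sep px/m 1287.7304186380059
line [318 206   4  20  69] [319.26086957 215.27536232] knob angle by axis 1.4003952446905765 by place 1.3588775749640123 [0.00121818 0.01103052]
--::::--==+++*******==+********##**#*#*#*
--==++**************---=******#**##**##*#
******#*******#****=--==********##*#*###*
###***************======********###*##***
*****************=------==***************
#**************=-=--------=**************
**************=------------=*******#*###*
**#**********+*--:..::..:--=******#*#*###
******#*******--::::.:.:::--*****##***###
****#********=-::::.=-:::::-*+#**#***#*##
****#********=::::::#+::::::-***:-#*****#
*****#*****+*:::::::#+:::::::**+::=****##
*#***********:::::::#+:::::::***::*#####*
#**#*********:::::::#+:::::::***##**#***#
**#*********+:::::::#=:::::::***#**##***#
*#**********=:::::::#+:::::::+********#**
#***********+::::::::::::::::************

[... 276 characters left out ...]
************##***
******************=::::*******#****--::::
*******************==-=****=--::::::::::-
********************=-=::::::::::--------
*************==-::::::::::::-------------
***+**===-:::::::::----------------------
==-::::::::::---------:------------------
:::::::----------------------------------
---------------------:-------------------
---------------:-------------------------
-------:-----:----:--:-:-----------====--
---------:------:-:-:-:-----====-======:-
-------------:-------==================--
-------::-----======================-==--
xyz [0.1357, -0.1063, -0.0832] rot [-0.1, 0.0, -0.2] rows 4.0 now [ 0.6482 -0.0414  0.2165] -3.2 F [ 0.5  0.  -0.1] t 42.5 w 0.51 gf 0.0
```

```bash
python3 -m crank '[{"delta_rot":[0,0,0],"xyz":[0,0,-0.04],"fingers":0},{"delta_rot":[0,0,0],"xyz":[0,0,-0.083],"fingers":0},{"delta_rot":[0,0,0],"xyz":[0.1,-0.15,-0.083],"fingers":0},{"delta_rot":[0,0,0],"xyz":[0.2,-0.3,-0.083],"fingers":0},{"delta_rot":[0,0,0],"xyz":[0.2,-0.35,-0.083],"fingers":0},{"delta_rot":[0,0,0],"xyz":[0.2,-0.35,-0.083],"fingers":0},{"delta_rot":[0,0,0],"xyz":[0.2,-0.35,-0.083],"fingers":0},{"delta_rot":[0,0,0],"xyz":[0.2,-0.35,-0.083],"fingers":0},{"delta_rot":[0,0,0],"xyz":[0.2,-0.35,-0.083],"fingers":0},{"delta_rot":[0,0,0],"xyz":[0.2,-0.35,-0.083],"fingers":0}]'
python3 - <<'E'
from h import *
T=cam('top'); save(T,'topend.png'); o=cv2.imread('pics/top0.png')[:,:,::-1]
for t in ['can_opener_mid','sugar_jar','latch','knob']: print(t,[(d['pixel'],round(d['score'],2)) for d in search_frame('top',t)][:2])
g=cv2.cvtColor(T['img'],cv2.COLOR_RGB2GRAY).astype(int)
for r in g[150:262:3,320:384:2]: print(''.join(' .:-=+*#%@'[min(9,x//26)] for x in r))
S=cam('scene'); save(S,'send.png')
for t in ['knob_grip','can_opener_mid','sugar_jar']: print(t,[(d['pixel'],round(d['score'],2)) for d in search_frame('scene',t)][:2])
a=cv2.imread('pics/scene0.png')[:,:,::-1].astype(int); d=np.abs(S['img'].astype(int)-a).sum(2)
print('tray-change canopener',d[325:415,465:495].mean(),'jar',d[115:165,190:225].mean(), 'tool spots',d[340:370,340:355].mean(),d[365:410,380:410].mean(),d[290:325,415:435].mean())
E
```

```text
t: 43.45
eef_pos: [0.3113, 0.1762, 0.2995]
tool_rot: [0.0, 0.727, 0.687, -0.001]
contact_force: [1.2, 0.6, 0.3]
gripper_width: 0.499
grasp_force: 0.0
can_opener_mid [([170.2, 228.1], 0.69)]
sugar_jar [([489.7, 301.9], 0.69)]
latch [([356.0, 228.2], 0.49)]
knob [([339.6, 173.4], 0.77)]
+++++++++++++++++++++++=----::::
++++++++++++++++==-:::::::::::::
+++===++++++++++++-:::::::::::::
+==+++++++++++++++-:::::::::::::
---+++++++++++++++-:::::::::::::
--:+++++++.:+++++++:::::::::::::
--:++++++=:..:+++++:::::::::::::
--:++++-.......-+++:::::::::::::
--:=++-.:--:....:++-::::::::::::
---=:::.........-++-::::::::::::
----+-::........=++=::::::::::::
---:+++::......=++++::::::::::::
---:++++::::-===++++::::::::::::
=--:++++++===+++++++-:::::::::::
+--:=+++++++++++++++-:::::::::::
+---=+++++++++++++++-:::::::::::
+---:++++++++++++++++:::::::::::
+---:++++++++++++++++:::::::::::
+---:++++++++++++++++:::::::::::
+---:++++++++++++++++-::::::::::
+=--:=+++++++++++++++=::::::::::
++--:=+++++++++++++++=::::::::::
++---:++++++++++++++++::::::::::
++---:++++++++++++++++::::::::::
++=--:++++++++++++++++::::::::::
++=--:+++++++++++++++=-====-::::
++=---=++++:.......=========::::
+++----++--:.......=+===-:::::::
+++---:++++=--:-+++++++:::::::::
+++---:++++++++++++++++-::::::::
+++=--:++++++++++++++++=:::::-::
+++=--:+++++++++++++++++::::::::
++++---=++++++++++++++++::::::::
++++----++++++++++++++++::::::::
++++---:++++++++++++++++-:::::::
++++=--:++++++++++++++=-:.....::
++++=--:==-::::::--=++++++++++++
++++++++++++++++++++++++++++++++
knob_grip [([248.1, 302.6], 0.89)]
can_opener_mid [([483.2, 374.8], 0.88)]
sugar_jar [([206.4, 140.8], 0.93), ([248.2, 301.0], 0.6)]
tray-change canopener 10.096296296296297 jar 9.031428571428572 tool spots 64.62666666666667 73.81555555555556 108.84714285714286
```

```bash
python3 -c "
from station import job
print(job.hand_in())"
```

```text
the job is handed in; nothing more can be done
None
```

I handed the job in at about 44 s: both pourers, the fish opener and the corkscrew are in the box, the lid is shut, the turnbutton is square over its edge, the knob is out at about 1.40 rad, and the can opener and jar haven't moved; I viewed 16 pictures, two over the limit of 14, and no verdict came back.

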